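# Jack up the griddle's front and hold it

### The job

The griddle's front feet need changing: set the lever jack flat on the table with its saddle centred under the griddle's marked lift point (the tab with the raised ring, not the plain bracket). Then pump the handle: one full stroke down that lifts the griddle, to bed the saddle, let the handle come all the way back up so that the griddle stands on its feet again, then press it fully down a second time and finish holding it down, so that the jack alone keeps the griddle's front up. Don't let go at the end, and leave the bottles, jar, cup, bowl and pepper pot where they stand.

Things in the scene. Friction and masses are not known exactly. Their poses are not given: they have to be found in the camera images.
- lift_pad (a point): The marked lift point: centre of the underside of a round pad, 30 mm across, under a steel tab on the front of a low steel griddle; the tab has a raised ring (32 mm across) on top. 62 mm above the table while the griddle stands on its feet. x axis points level into the griddle from its front (the jack goes in along it), z up. The griddle's front face is 40 mm beyond this point along x.
- lift_ring (a point): Centre of the raised ring on the tab's upper side, 22 mm above lift_pad, same axes. The tab is 44 mm wide, reaching 22 mm forward (-x) of this point, its top 80 mm above the table. 100 mm away towards its -y is a plain bracket without ring or pad: not the lift point. The griddle's highest edge is 175 mm above the table. The griddle does not slide.
- griddle (a joint): Tilt of the griddle about its rear feet, 300 mm behind the lift pad, rad: 0 standing on its front feet, growing as its front is lifted (0.01 rad lifts the pad by 3 mm; 0.04 at full handle travel). It falls back by its own weight (20 to 35 N at the pad).
- jack_grip (a point): Centre of the housing of a loose lever jack (0.8 kg), 45 mm above the jack's underside; x axis points along the jack to its saddle, y across, z up. The housing is a dark steel block, 50 mm along x, 40 mm across, top 70 mm above the underside: grasp it across y from above. Aluminium base plate 80 mm wide, 8 mm thick, from 145 mm behind this point to 115 mm ahead. It balances near this point.
- saddle_top (a point): Centre of the top of the jack's saddle, a steel disc 40 mm across, 85 mm ahead (jack +x) of the housing's centre, on the centre line. Its top is 50 mm above the jack's underside with the handle up (12 mm below the lift pad) and rises straight up by 25 mm over the handle's full travel, in proportion to the handle's angle.
- jack_saddle: The same saddle as a part, origin at saddle_top.
- handle_end (a point): Centre of the upper face of the rubber paddle at the handle's end (50 mm along the handle, 45 mm wide, 10 mm thick). The handle's hinge is 20 mm behind (jack -x) the housing's centre, 55 mm above the jack's underside; the paddle's centre is 150 mm from the hinge. Handle up: it points back (jack -x) and 0.42 rad above level; fully down: 0.08 rad below level.
- jack_handle (a joint): Angle of the jack's handle, rad: 0 up, 0.50 fully down on its stop. A spring lifts it again; it does not stay down by itself. Pressing the paddle takes 3 to 5 N unloaded, 10 to 20 N while carrying the griddle, and some N more if moved fast. The saddle meets the lift pad at about 0.24 rad.
- juice_a_mid (a point): Bystander: tall amber glass juice bottle with steel cap, 60 mm wide, 210 mm high, standing near the griddle's front. Point on its axis half-way up.
- jar_mid (a point): Bystander: short glass jar with steel cap, 60 mm wide, 75 mm high, standing near the griddle's front. Point on its axis half-way up.
- juice_b_mid (a point): Bystander: second tall amber glass juice bottle, 60 mm wide, 210 mm high. Point on its axis half-way up.
- cup_mid (a point): Bystander: white ceramic cup, 80 mm wide, 95 mm high. Point on its axis half-way up.
- bowl_mid (a point): Bystander: steel bowl, 104 mm wide, 50 mm high. Point on its axis half-way up.
- pepper_pot_mid (a point): Bystander: steel pepper pot, 48 mm wide, 75 mm high. Point on its axis half-way up.

How it is judged:
On the way, in this order (a step that is already met when the one before it is completed fails the run):
1. the jack stands flat on the table with its saddle under the marked lift pad (centres within 12 mm), handle up (horizontal distance between saddle_top and lift_pad below 0.012 m and angle between jack_grip's own z axis and vertical below 0.06 rad and height (world z) of jack_grip below 0.05 m and value of joint jack_handle below 0.08 rad), for 0.2 s.
2. first stroke: handle down (above 0.42 rad), the griddle lifted by the saddle at the pad (tilt above 0.022 rad) (horizontal distance between saddle_top and lift_pad below 0.012 m and value of joint jack_handle above 0.42 rad and value of joint griddle above 0.022 rad and contact force between jack_saddle and griddle above 6 N), for 0.1 s.
3. handle back up (below 0.08 rad), griddle standing on its feet (value of joint jack_handle below 0.08 rad and value of joint griddle below 0.005 rad), for 0.1 s.
At the end, for the whole second after the job is handed in: The robot is holding the jack's handle down (above 0.42 rad, pressing with over 2 N); the jack stands flat on the table, its saddle within 12 mm of the marked lift pad's centre and carrying it (over 6 N), the griddle's tilt is steady above 0.022 rad, and the robot does not touch the griddle (all of step 2 and angle between jack_grip's own z axis and vertical below 0.06 rad and height (world z) of jack_grip below 0.05 m and velocity of joint griddle between -0.05 and 0.05 rad/s and contact force between any of the fingers, the arm and jack_handle above 2 N and contact force between each of the arm, the fingers and griddle below 1 N); the arm keeps its last pose, push and grip.
It fails at once if a bottle, the jar, the cup, the bowl or the pepper pot is disturbed (moved over 30 mm) (distance of any of juice_a_mid, jar_mid, juice_b_mid, cup_mid, bowl_mid, pepper_pot_mid from where it was at the start of the episode above 0.03 m).
It also fails if it takes over 64 s, if anything falls off the work surface, if the arm or the gripper's body presses on something with over 40 N, if the wrist force passes 120 N, or if a joint passes its speed limit or range.

### The arm

A 7-joint arm with a two-finger parallel gripper is mounted at the origin on the work surface. World frame = base frame: x ahead of the robot, y to its left, z up, the work surface at z = 0. Lengths are in m, angles in rad, forces in N, time in s.
With the tool pointing down it reaches from about 0.425 to 0.875 m from the base axis. Payload 4.7 kg.
Tool frame: the origin (TCP) lies at the very end of the fingers, on their centre line; the grasp point (between the pads) lies 19 mm behind it; x points along the fingers, z is the direction in which the jaws open and shut, and the axes are right-handed (so a half turn about x gives the same grasp; the last joint's range is limited). The gripper opens to 87 mm and grips with 3 to 60 N. Pads are 19 mm wide; open, the fingers measure 117 mm over their backs; the gripper's body (75 mm by 190 mm) begins 51 mm behind the grasp point.
Start: joints at [1.206, 0.321, -0.07, 1.45, 0.023, 1.371, -0.057], TCP at [0.24, -0.604, 0.223] pointing down, gripper open.
Joint ranges: [-2.86, 2.86], [-0.3, 2.09], [-1.38, 1.24], [0.06, 2.45], [-1.56, 4.7], [0.09, 2.05], [-2.69, 2.69]. Speed limits (rad/s): [2.57, 2.57, 3.14, 3.14, 3.14, 3.14, 3.14].

### API

Orientations are given as a rotation vector (axis times angle).
In Python, from bench import * gives the robot as it stands.
- The arm moves only by the shell command python3 -m handwheel 'ROWS' [OPENING] [FORCE]. ROWS is JSON, a list of rows, each an object with "xyz": the shift along the world's x, y, z in cm, a list of three; "angular": the turn, a rotation vector about the world's x, y, z in degrees, a list of three. A call has 1 to 5 rows; each row shifts and turns the pose as measured when the row begins; what a row does not reach is not made up. A row lasts 1/12 s, in which the tool goes at most 41.7 mm and 7.16 degrees, less where a joint would pass 70% of its speed; a pose out of reach is approached as far as the arm can. A call with a gripper value outside its range is refused whole. OPENING is the finger opening in cm, from 0 to 8.7, set as the call begins (- or left out, the last holds). The fingers move at their own pace and stop on an object; FORCE is the grip in N (left out, the last holds). Time passes only in rows, so rows that do not move let the fingers close. It gives the time, the measured TCP pose, the force and the opening at its end, in the units of the state.
- get_state(): the state, without advancing time (a new reading comes with each control period).
- get_image(name): name is "scene" or "top" or "wrist"; returns a dict with "pixels" (420x560x3 uint8, blue, green, red), "K" (3x3 intrinsics, pixels), "cam_to_world" (4x4, takes a point from camera to world coordinates). Camera axes: x right, y down, z forward; pixel columns grow to the right and rows downward; lengths in m; the calibration is good to about 2 mm. A picture is of the moment at which its call begins. There is no depth.
- close_job(): hands the job in, once; it reports no verdict.
The state is a dict: "time": time; "joint_positions": joint angles; "qd": joint speeds; "joint_torque": joint torques, N m; "position": TCP position; "tool_rot": TCP orientation; "ft_force": force on the tool from outside, world axes, zero at the start; "torque": the same for the moment, N m; "grip_width": opening from 0.0 (shut) to 1.0 (fully open).
Only numpy, scipy, OpenCV 4.12 (cv2) and the standard library are available. Lean on these libraries where they do the work, as an engineer would, in place of code of your own. Each camera call takes 0.05 s, during which the arm holds its last target.

## Working session

There is one attempt and no reset: what is moved stays moved. The work goes in short steps, Python scripts to look and compute and a shell command to move; the robot and the scene stay as the last step left them, time stands still between calls to the robot, and variables do not carry over. Pictures are saved under pics/ and viewed, and the job is handed in when it is done.

```bash
ls; mkdir -p pics; python3 - <<'E'
from bench import *
import cv2
s=get_state(); print({k:(v if not hasattr(v,'round') else v) for k,v in s.items()})
for n in ["scene","top","wrist"]:
    d=get_image(n); cv2.imwrite(f"pics/{n}0.png",d["pixels"]); print(n,d["K"],d["cam_to_world"])
E
```

```text
pics
{'time': 0.0, 'joint_positions': array([ 1.20608833,  0.32182965, -0.07006725,  1.4516856 ,  0.02261888,
        1.37079217, -0.056888  ]), 'qd': array([ 0.00018463,  0.00054573, -0.00067773, -0.00162069,  0.00110257,
       -0.00024137, -0.00087411]), 'joint_torque': array([ 2.04878597e-04, -4.91291034e+01, -4.03916622e-01, -3.12524307e+01,
       -6.41044183e-02,  4.38024988e-02,  1.55688845e-04]), 'position': array([ 0.24010927, -0.60342601,  0.22145175]), 'tool_rot': array([ 0.92680165,  1.36664002, -0.92518729]), 'ft_force': array([-0.70070499,  0.31286703, -0.07010545]), 'torque': array([ 0.05570233, -0.01593036, -0.05366936]), 'grip_width': 0.9996658352506417}
scene [[513.47980425   0.         288.50950179]
 [  0.         513.47980425 206.13410996]
 [  0.           0.           1.        ]] [[-0.78309273  0.48568852 -0.38842301  1.07657203]
 [ 0.62166964  0.62851942 -0.46742935  0.66155454]
 [ 0.01710633 -0.60751132 -0.7941268   1.21544159]
 [ 0.          0.          0.          1.        ]]
top [[398.5787982    0.         280.16514805]
 [  0.         398.5787982  208.73355972]
 [  0.           0.           1.        ]] [[-3.36042375e-04 -9.87216035e-01  1.59387541e-01  3.38055643e-01]
 [-9.99854750e-01 -2.38428692e-03 -1.68758476e-02  2.64876294e-02]
 [ 1.70401330e-02 -1.59370061e-01 -9.87071840e-01  1.29484602e+00]
 [ 0.00000000e+00  0.00000000e+00  0.00000000e+00  1.00000000e+00]]
wrist [[327.57216885   0.         279.39329882]
 [  0.         327.57216885 207.44168   ]
 [  0.           0.           1.        ]] [[ 0.3693404  -0.89174411 -0.2614959   0.31160986]
 [-0.92929207 -0.35501492 -0.10188549 -0.57449357]
 [-0.00197916  0.28063649 -0.95981209  0.38475534]
 [ 0.          0.          0.          1.        ]]
```

View pics/scene0.png

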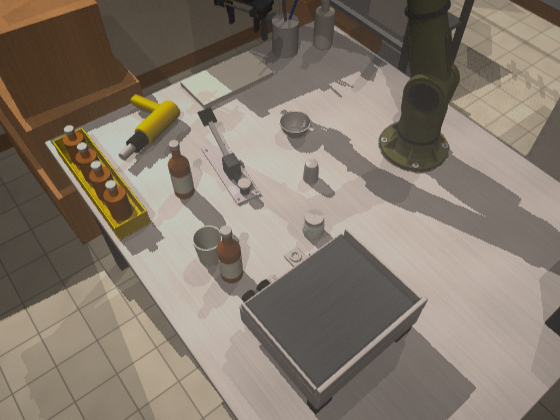

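View pics/top0.png

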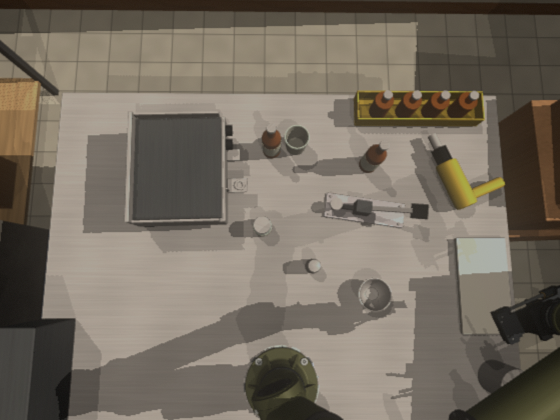

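View pics/wrist0.png

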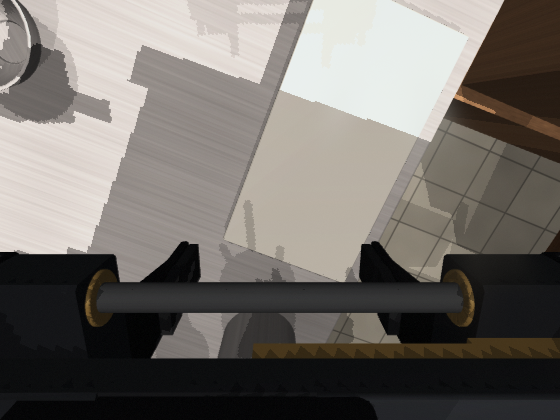

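The top view shows the griddle at left with the ring tab near px (238,184) and the plain bracket near (234,155). The jack lies at (325–428, 195–225) with its saddle at (337,202), its housing at (363,208) and its paddle at (420,211). I'll zoom in to measure.

```bash
cat > h.py <<'E'
import numpy as np, cv2
from bench import *
def ray(d,u,v,z):
    K=np.array(d["K"]);T=np.array(d["cam_to_world"])
    r=T[:3,:3]@np.linalg.solve(K,[u,v,1.0]); o=T[:3,3]
    return o+r*(z-o[2])/r[2]
def proj(d,p):
    K=np.array(d["K"]);T=np.array(d["cam_to_world"])
    c=T[:3,:3].T@(np.array(p)-T[:3,3]); q=K@c; return q[:2]/q[2]
def crop(img,x0,y0,x1,y1,s,name):
    cv2.imwrite(name,cv2.resize(img[y0:y1,x0:x1],None,fx=s,fy=s,interpolation=cv2.INTER_CUBIC))
E
python3 - <<'E'
from h import *
d=cv2.imread("pics/top0.png"); crop(d,220,115,440,255,3.6,"pics/top0c.png")
crop(d,220,140,260,200,9,"pics/top0tab.png")
d=cv2.imread("pics/scene0.png"); crop(d,190,95,350,285,3,"pics/scene0c.png")
E
```

```text
(no output)
```

View pics/top0c.png

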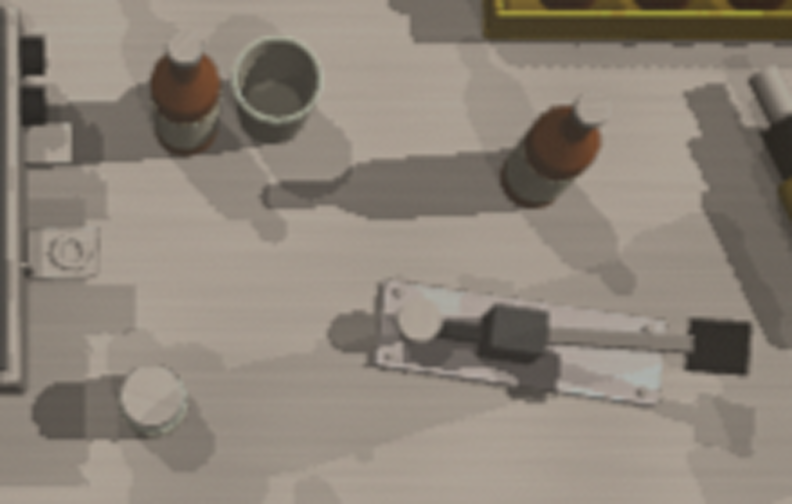

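View pics/scene0c.png

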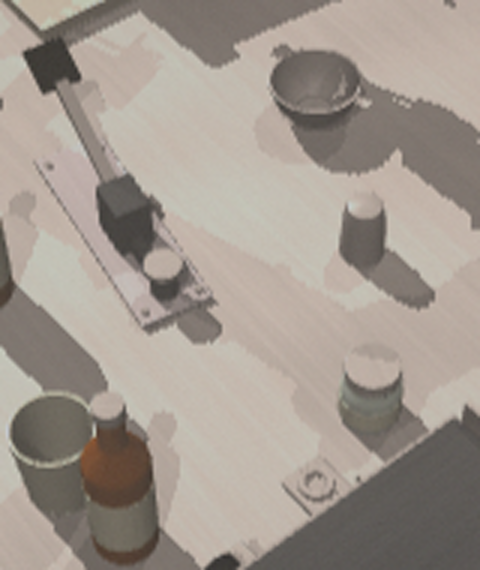

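View pics/top0tab.png

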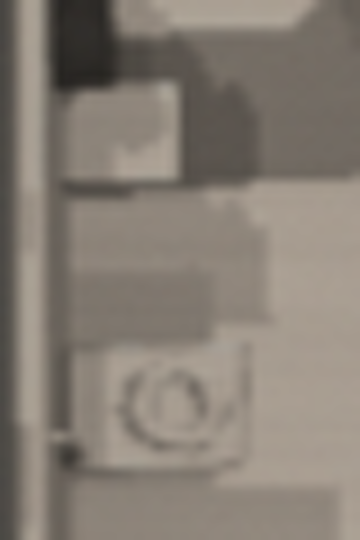

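```bash
python3 - <<'E'
from h import *
d=cv2.imread("pics/top0.png"); crop(d,115,95,255,235,4.2,"pics/top0g.png")
d=cv2.imread("pics/scene0.png"); crop(d,230,220,430,410,3.1,"pics/scene0g.png")
E
```

```text
(no output)
```

View pics/top0g.png

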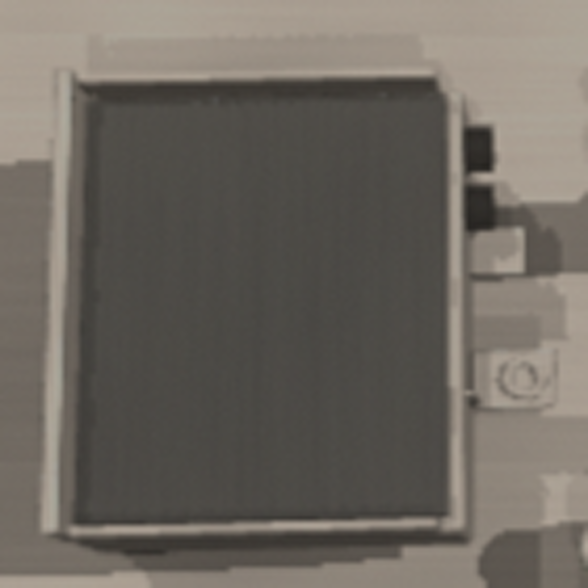

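View pics/scene0g.png

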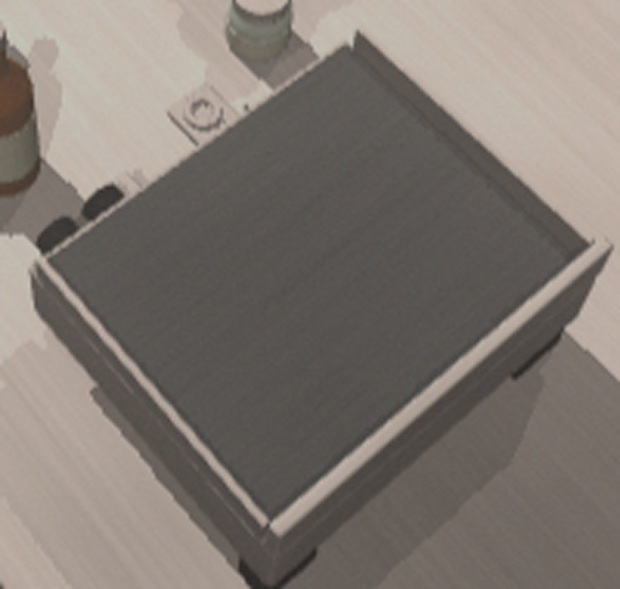

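```bash
python3 - <<'E'
from h import *
from scipy.optimize import least_squares
import numpy as np
T=get_image("top");S=get_image("scene")
def cv(p,x0,y0,s): return ((p[0]+.5)/s-.5+x0,(p[1]+.5)/s-.5+y0)
tc=lambda p:cv(p,220,115,3.6); sc=lambda p:cv(p,190,95,3)
tg=lambda p:cv(p,115,95,4.2); tt=lambda p:cv(p,220,140,9)
sg=lambda p:cv(p,230,220,3.1)
# jack frame: origin grip ground projection; features (x,y,z)
sT=.42;px=-.02-.15*np.cos(sT);pz=.055+.15*np.sin(sT)+.004
J=[(T,tc((388,278)),(.115,-.04,.008)),(T,tc((375,366)),(.115,.04,.008)),(T,tc((657,404)),(-.145,.04,.008)),(T,tc((665,322)),(-.145,-.04,.008)),
(T,tc((421,318)),(.085,0,.05)),(T,tc((719,346)),(px,0,pz)),
(S,sc((215,297)),(.115,.04,.008)),(S,sc((148,328)),(.115,-.04,.008)),(S,sc((37,163)),(-.145,-.04,.008)),(S,sc((163,265)),(.085,0,.05)),(S,sc((52,65)),(px,0,pz))]
def W(q,f):
    c,s=np.cos(q[2]),np.sin(q[2]); return np.array([q[0]+c*f[0]-s*f[1],q[1]+s*f[0]+c*f[1],f[2]])
def res(q,L): return np.concatenate([proj(d,W(q,f))-np.array(uv) for d,uv,f in L])
for L in (J[:6],J[6:],J):
    r=least_squares(res,[.5,-.2,1.5],args=(L,)); print(r.x, np.degrees(r.x[2])); print(r.fun.reshape(-1,2).round(1).tolist())
q=r.x
print("saddle",W(q,(.085,0,.05)),"grip",W(q,(0,0,.045)),"pad",W(q,(px,0,pz)))
# ring
print("ring top",ray(T,*tt((165,401)),.084),ray(T,*tg((521,377)),.084),"scene",ray(S,*sc((319,483)),.084),ray(S,*sg((203,113)),.084))
# yaw from edges
a,b=ray(T,*tg((58,72)),.175),ray(T,*tg((42,533)),.175); print("rear",a,b,np.degrees(np.arctan2(*(b-a)[[1,0]])))
for z in (.12,.15,.175):
  a,b=ray(T,*tg((466,95)),z),ray(T,*tg((468,535)),z); print("front",z,a,b,np.degrees(np.arctan2(*(b-a)[[1,0]])))
a,b=ray(S,*sg((272,530)),.175),ray(S,*sg((605,243)),.175); print("rearS",a,b,np.degrees(np.arctan2(*(b-a)[[1,0]])))
a,b=ray(S,*sg((38,265)),.16),ray(S,*sg((345,45)),.16); print("frontS",a,b,np.degrees(np.arctan2(*(b-a)[[1,0]])))
for n,p in dict(jarTop=(153,398),potTop=None,jA=(186,48)).items():
    if p: print(n,[ray(T,*tc(p),z).round(3) for z in (.075,.21)])
print("jar scene",ray(S,*sc((373,368)),.075),"pot",ray(S,*sc((365,206)),.075),"juiceA",ray(S,*sc((108,405)),.21),"cup",ray(S,*sc((52,430)),.095))
print("jB", ray(T,*tc((593,110)),.21),"bowl",ray(T,375,293,.05),"pot",ray(T,313,265,.075),"cupT",ray(T,*tc((280,80)),.095))
E
```

```text
[ 0.54551446 -0.25717039  1.42439361] 81.61174249082443
[[-0.7, 0.2], [-0.2, -0.5], [0.4, 0.6], [0.5, -0.5], [-0.4, 0.0], [0.3, 0.0]]
[ 0.54393646 -0.25474778  1.43230102] 82.06480347478397
[[0.5, 0.0], [-0.9, 0.1], [-0.7, -0.3], [0.7, 0.1], [0.3, -0.0]]
[ 0.54455199 -0.25612367  1.42908677] 81.88064030327838
[[-1.1, 0.7], [-0.5, -0.0], [0.1, 0.7], [0.1, -0.4], [-0.7, 0.5], [0.0, 0.1], [-0.0, -0.1], [-1.4, -0.1], [-1.0, -0.6], [0.2, -0.0], [0.0, -0.2]]
saddle [ 0.55655702 -0.17197571  0.05      ] grip [ 0.54455199 -0.25612367  0.045     ] pad [ 0.52238315 -0.41151361  0.12016407]
ring top [0.61065232 0.13696086 0.084     ] [0.60980418 0.13453756 0.084     ] scene [0.60806505 0.13367245 0.084     ] [0.61065967 0.13336853 0.084     ]
rear [0.80685331 0.4538173  0.175     ] [0.48138279 0.44494919 0.175     ] -178.43924655068258
front 0.12 [0.81406607 0.17521734 0.12      ] [0.48755481 0.16680596 0.12      ] -178.52430775853296
front 0.15 [0.80191102 0.17141949 0.15      ] [0.48373731 0.1632229  0.15      ] -178.52430775853296
front 0.175 [0.79178181 0.16825461 0.175     ] [0.48055606 0.16023701 0.175     ] -178.52430775853296
rearS [0.81119763 0.44901236 0.175     ] [0.48662271 0.44162697 0.175     ] -178.69651467760832
frontS [0.81790065 0.19600266 0.16      ] [0.51165303 0.18902173 0.16      ] -178.69416448614712
jarTop [array([0.484, 0.061, 0.075]), array([0.467, 0.057, 0.21 ])]
jA [array([0.797, 0.034, 0.075]), array([0.746, 0.033, 0.21 ])]
jar scene [0.48734564 0.06362487 0.075     ] pot [ 0.36454783 -0.09418651  0.075     ] juiceA [0.74674823 0.03355693 0.21      ] cup [ 0.76244307 -0.04612981  0.095     ]
jB [ 0.69695717 -0.28844096  0.21      ] bowl [ 0.27756252 -0.28607084  0.05      ] pot [ 0.36225117 -0.09400109  0.075     ] cupT [ 0.76079693 -0.0483429   0.095     ]
```

```bash
cat >> h.py <<'E'
from scipy.spatial.transform import Rotation as R
def st():
    s=get_state(); r=R.from_rotvec(s["tool_rot"]).as_matrix()
    print("t",round(float(s["time"]),2),"pos",s["position"].round(4),"x",r[:,0].round(3),"jaw",r[:,2].round(3),"jawyaw",round(float(np.degrees(np.arctan2(r[1,2],r[0,2]))),1),"F",s["ft_force"].round(1),"w",round(float(s["grip_width"]),3),"q",s["joint_positions"].round(2))
    return s,r
E
python3 - <<'E'
from h import *
s,r=st()
# rotation to have tool x down, jaw yaw -8.1 or 171.9
for a in (-8.1,171.9):
    z=np.array([np.cos(np.radians(a)),np.sin(np.radians(a)),0]);x=np.array([0,0,-1.]);y=np.cross(z,x)
    print(a,np.degrees(R.from_matrix(np.c_[x,y,z]@r.T).as_rotvec()).round(1), "y",y)
E
```

```text
t 0.25 pos [ 0.2403 -0.6037  0.222 ] x [-0.     0.001 -1.   ] jaw [ 0.37  -0.929 -0.001] jawyaw -68.3 F [-0.1  0.   0.2] w 1.002 q [ 1.21  0.32 -0.07  1.45  0.02  1.37 -0.06]
-8.1 [-0.  -0.  60.2] y [0.14090123 0.99002366 0.        ]
171.9 [  -0.     0.  -119.8] y [-0.14090123 -0.99002366 -0.        ]
```

```bash
python3 -m handwheel '[{"xyz":[2.6,3.0,0],"angular":[0,0,5]},{"xyz":[2.6,3.0,0],"angular":[0,0,5]},{"xyz":[2.6,3.0,0],"angular":[0,0,5]},{"xyz":[2.6,3.0,0],"angular":[0,0,5]},{"xyz":[2.6,3.0,0],"angular":[0,0,5]}]'; python3 -c "
from h import *
st()"
```

```text
time: 0.67
position: [0.3612, -0.4572, 0.2199]
tool_rot: [0.59, 1.492, -0.601]
ft_force: [1.3, -0.5, 0.3]
grip_width: 1.003
t 0.67 pos [ 0.3612 -0.4572  0.2199] x [-0.006 -0.005 -1.   ] jaw [ 0.724 -0.69  -0.001] jawyaw -43.6 F [ 1.3 -0.5  0.3] w 1.003 q [ 1.05  0.19 -0.23  1.62  0.05  1.34  0.05]
```

```bash
python3 -m handwheel '[{"xyz":[2.6,3.0,0],"angular":[0,0,5]},{"xyz":[2.6,3.0,0],"angular":[0,0,5]},{"xyz":[2.6,3.0,0],"angular":[0,0,5]},{"xyz":[2.6,3.0,0],"angular":[0,0,5]},{"xyz":[2.6,3.0,0],"angular":[0,0,5]}]' 7; python3 -c "
from h import *
st()"
```

```text
time: 1.08
position: [0.4953, -0.299, 0.2205]
tool_rot: [0.231, 1.559, -0.246]
ft_force: [0.7, -0.1, 0.4]
grip_width: 0.815
t 1.08 pos [ 0.4953 -0.299   0.2205] x [-0.003 -0.009 -1.   ] jaw [ 0.954 -0.299  0.   ] jawyaw -17.4 F [ 0.7 -0.1  0.4] w 0.815 q [ 0.85  0.19 -0.41  1.63  0.09  1.34  0.12]
```

```bash
python3 -m handwheel '[{"xyz":[2.5,2.2,0],"angular":[0,0,5]},{"xyz":[2.4,2.1,0],"angular":[0,-0.5,4.5]},{"xyz":[0,0,0],"angular":[0,0,0]},{"xyz":[0,0,0],"angular":[0,0,0]}]' 7; python3 - <<'E'
from h import *
s,r=st()
for n in ["wrist","scene","top"]:
    d=get_image(n); cv2.imwrite(f"pics/{n}1.png",d["pixels"])
    q=[.5446,-.2561,1.4291]
    c,sn=np.cos(q[2]),np.sin(q[2])
    for f in [(.085,0,.05),(0,0,.07),(.115,.04,.008),(.115,-.04,.008),(-.145,.04,.008),(-.145,-.04,.008),(.025,.02,.07),(.025,-.02,.07),(-.025,.02,.07),(-.025,-.02,.07)]:
        print(n,f,proj(d,[q[0]+c*f[0]-sn*f[1],q[1]+sn*f[0]+c*f[1],f[2]]).round(1)) if n=="wrist" else 0
E
```

```text
time: 1.42
position: [0.5529, -0.2406, 0.2211]
tool_rot: [0.082, 1.556, -0.088]
ft_force: [-1.0, -0.8, 0.3]
grip_width: 0.797
t 1.42 pos [ 0.5529 -0.2406  0.2211] x [ 0.013 -0.004 -1.   ] jaw [ 0.994 -0.108  0.013] jawyaw -6.2 F [-1.  -0.8  0.3] w 0.797 q [ 0.77  0.24 -0.47  1.57  0.11  1.34  0.17]
wrist (0.085, 0, 0.05) [273.6 120.8]
wrist (0, 0, 0.07) [271.2 209.2]
wrist (0.115, 0.04, 0.008) [237.5  89.7]
wrist (0.115, -0.04, 0.008) [311.3  92.3]
wrist (-0.145, 0.04, 0.008) [238.2 301. ]
wrist (-0.145, -0.04, 0.008) [299.4 302.2]
wrist (0.025, 0.02, 0.07) [251.4 184.1]
wrist (0.025, -0.02, 0.07) [292.2 185.3]
wrist (-0.025, 0.02, 0.07) [251.  232.1]
wrist (-0.025, -0.02, 0.07) [290.1 233.1]
```

View pics/wrist1.png

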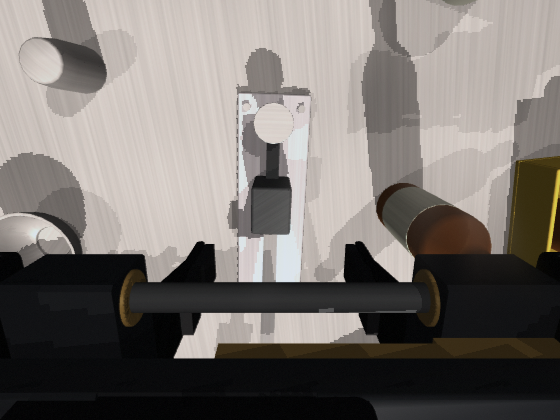

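The wrist view matches the fit to about 1 px: saddle at (273,122), housing top at (271,207). I'll descend and grasp.

```bash
python3 -m handwheel '[{"xyz":[-0.8,-1.6,-2],"angular":[0.2,0.8,-1.9]},{"xyz":[0,0,-4],"angular":[0,0,0]},{"xyz":[0,0,-4],"angular":[0,0,0]},{"xyz":[0,0,0],"angular":[0,0,0]}]' 7; python3 -c "
from h import *
st()"
```

```text
time: 1.9
position: [0.5394, -0.2691, 0.1196]
tool_rot: [0.121, 1.566, -0.135]
ft_force: [-2.7, -0.3, -1.7]
grip_width: 0.806
t 1.9 pos [ 0.5394 -0.2691  0.1196] x [ 0.    -0.009 -1.   ] jaw [ 0.987 -0.162  0.002] jawyaw -9.3 F [-2.7 -0.3 -1.7] w 0.806 q [ 0.78  0.32 -0.44  1.69  0.16  1.16  0.14]
```

```bash
python3 -m handwheel '[{"xyz":[0.5,1.2,0],"angular":[0.5,0,1.2]},{"xyz":[0,0,0],"angular":[0,0,0]},{"xyz":[0,0,0],"angular":[0,0,0]}]' 7; python3 -c "
from h import *
st()"
```

```text
time: 2.15
position: [0.5418, -0.2608, 0.1202]
tool_rot: [0.117, 1.57, -0.117]
ft_force: [-0.1, -0.5, 0.4]
grip_width: 0.801
t 2.15 pos [ 0.5418 -0.2608  0.1202] x [-0.003  0.    -1.   ] jaw [ 0.989 -0.148 -0.003] jawyaw -8.5 F [-0.1 -0.5  0.4] w 0.801 q [ 0.78  0.32 -0.45  1.69  0.15  1.17  0.14]
```

```bash
python3 -m handwheel '[{"xyz":[0.2,0.4,-2.5],"angular":[0,-0.2,0.4]},{"xyz":[0,0,-2.5],"angular":[0,0,0]},{"xyz":[0,0,-2],"angular":[0,0,0]},{"xyz":[0,0,-0.5],"angular":[0,0,0]},{"xyz":[0,0,0],"angular":[0,0,0]}]' 7; python3 - <<'E'
from h import *
st()
for n in ["wrist"]:
    d=get_image(n); cv2.imwrite(f"pics/{n}2.png",d["pixels"])
E
```

```text
time: 2.57
position: [0.5523, -0.2606, 0.0561]
tool_rot: [0.105, 1.548, -0.119]
ft_force: [-0.6, -0.4, 1.1]
grip_width: 0.805
t 2.57 pos [ 0.5523 -0.2606  0.0561] x [ 0.02 -0.01 -1.  ] jaw [ 0.99  -0.142  0.021] jawyaw -8.2 F [-0.6 -0.4  1.1] w 0.805 q [ 0.76  0.39 -0.43  1.74  0.19  1.03  0.11]
```

View pics/wrist2.png

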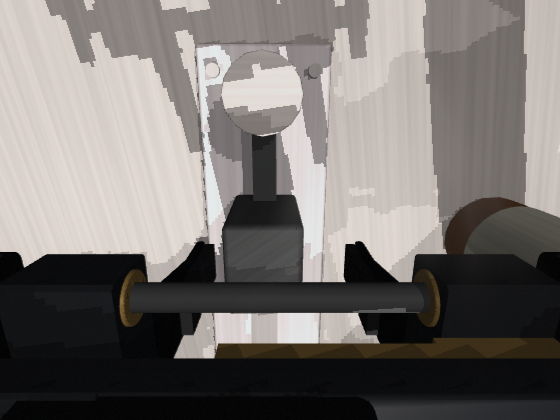

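The saddle is at (262,93) and the housing sits between the fingers, with the tool about 8 mm too far to the right. I'll correct that and go down the last 19 mm.

```bash
python3 -m handwheel '[{"xyz":[-0.7,0.3,-0.6],"angular":[0.5,1.1,0]},{"xyz":[0,0,-0.8],"angular":[0,0,0]},{"xyz":[0,0,-0.4],"angular":[0,0,0]},{"xyz":[0,0,0],"angular":[0,0,0]}]' 7; python3 - <<'E'
from h import *
st()
E
```

```text
time: 2.95
position: [0.5486, -0.2592, 0.0433]
tool_rot: [0.108, 1.56, -0.116]
ft_force: [-0.5, 0.0, -0.5]
grip_width: 0.808
t 2.95 pos [ 0.5486 -0.2592  0.0433] x [ 0.007 -0.006 -1.   ] jaw [ 0.99  -0.143  0.008] jawyaw -8.2 F [-0.5  0.  -0.5] w 0.808 q [ 0.75  0.41 -0.43  1.75  0.2   1.02  0.11]
```

```bash
python3 -m handwheel '[{"xyz":[-0.4,0.2,-0.5],"angular":[0.3,0.4,0]},{"xyz":[-0.1,0,-0.3],"angular":[0,0,0]},{"xyz":[0,0,0],"angular":[0,0,0]},{"xyz":[0,0,0],"angular":[0,0,0]}]' 7; python3 - <<'E'
from h import *
st()
E
```

```text
time: 3.28
position: [0.5433, -0.2571, 0.035]
tool_rot: [0.112, 1.568, -0.113]
ft_force: [0.4, -0.1, 0.7]
grip_width: 0.802
t 3.28 pos [ 0.5433 -0.2571  0.035 ] x [-0. -0. -1.] jaw [ 0.99  -0.143 -0.   ] jawyaw -8.2 F [ 0.4 -0.1  0.7] w 0.802 q [ 0.75  0.41 -0.43  1.76  0.2   1.01  0.11]
```

Well aligned. Closing the gripper with about 35 N.

```bash
python3 -m handwheel '[{"xyz":[0,0,0],"angular":[0,0,0]},{"xyz":[0,0,0],"angular":[0,0,0]},{"xyz":[0,0,0],"angular":[0,0,0]},{"xyz":[0,0,0],"angular":[0,0,0]},{"xyz":[0,0,0],"angular":[0,0,0]}]' 3 40; python3 -m handwheel '[{"xyz":[0,0,0],"angular":[0,0,0]},{"xyz":[0,0,0],"angular":[0,0,0]},{"xyz":[0,0,0],"angular":[0,0,0]}]'; python3 - <<'E'
from h import *
st()
for n in ["wrist","scene"]:
    d=get_image(n); cv2.imwrite(f"pics/{n}3.png",d["pixels"])
E
```

```text
time: 3.7
position: [0.5436, -0.2573, 0.0353]
tool_rot: [0.112, 1.567, -0.113]
ft_force: [0.5, 0.3, -0.3]
grip_width: 0.514
time: 3.95
position: [0.5439, -0.2573, 0.0354]
tool_rot: [0.112, 1.567, -0.113]
ft_force: [0.3, 0.3, -0.3]
grip_width: 0.456
t 3.95 pos [ 0.5439 -0.2573  0.0354] x [ 0.001 -0.001 -1.   ] jaw [ 0.99  -0.143  0.001] jawyaw -8.2 F [ 0.3  0.3 -0.3] w 0.456 q [ 0.75  0.41 -0.43  1.76  0.2   1.01  0.11]
```

View pics/wrist3.png

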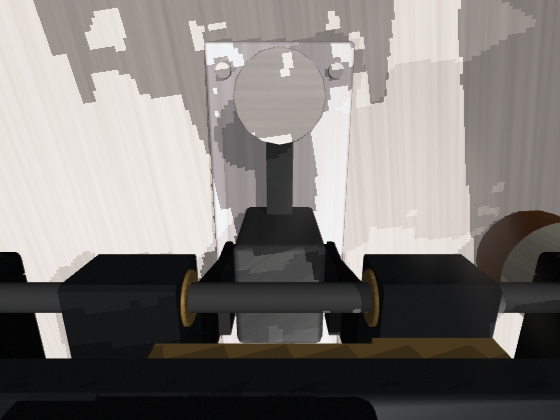

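View pics/scene3.png

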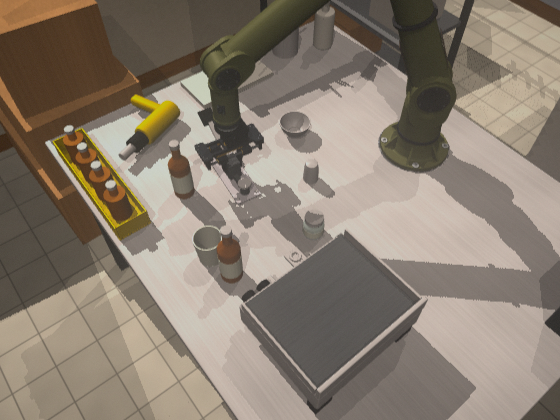

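Gripped at about 40 mm, with the saddle circle centred at (280,95) in the wrist view. Lifting slightly.

```bash
python3 - <<'E'
from h import *
d=get_image("wrist");s,r=st()
p=ray(d,280,95,.05);print("saddle",p,"rel tool", r.T@(p-s["position"]))
print("base corners",ray(d,206,42,.008),ray(d,354,42,.008))
E
python3 -m handwheel '[{"xyz":[0,0,0.4],"angular":[0,0,0]},{"xyz":[0,0,0.3],"angular":[0,0,0]},{"xyz":[0,0,0],"angular":[0,0,0]}]'
python3 - <<'E'
from h import *
st()
E
```

```text
t 4.1 pos [ 0.5439 -0.2573  0.0354] x [ 0.001 -0.001 -1.   ] jaw [ 0.99  -0.143  0.001] jawyaw -8.2 F [ 1.4 -0.3 -1.1] w 0.457 q [ 0.75  0.41 -0.43  1.76  0.2   1.01  0.11]
saddle [ 0.55580792 -0.17341494  0.05      ] rel tool [-0.01463292  0.08472395 -0.00019614]
base corners [ 0.52136428 -0.13973961  0.008     ] [ 0.59871125 -0.15090018  0.008     ]
time: 4.35
position: [0.5403, -0.2558, 0.0391]
tool_rot: [0.115, 1.574, -0.11]
ft_force: [1.1, -0.7, -8.0]
grip_width: 0.453
t 4.35 pos [ 0.5403 -0.2558  0.0391] x [-0.006  0.003 -1.   ] jaw [ 0.99  -0.143 -0.007] jawyaw -8.2 F [ 1.1 -0.7 -8. ] w 0.453 q [ 0.76  0.41 -0.43  1.76  0.19  1.02  0.11]
```

```bash
python3 -m handwheel '[{"xyz":[0.8,2.5,0.1],"angular":[0,-0.3,0]},{"xyz":[0.7,2.5,0.1],"angular":[0,0,0]},{"xyz":[0.7,2.5,0],"angular":[0,0,0]},{"xyz":[0.7,2.5,0],"angular":[0,0,0]},{"xyz":[0.7,2,0],"angular":[0,0,0]}]'
python3 - <<'E'
from h import *
st()
E
```

```text
time: 4.77
position: [0.5683, -0.1413, 0.0358]
tool_rot: [0.125, 1.58, -0.125]
ft_force: [-2.9, -3.7, 1.6]
grip_width: 0.454
t 4.77 pos [ 0.5683 -0.1413  0.0358] x [-0.013  0.001 -1.   ] jaw [ 0.987 -0.159 -0.013] jawyaw -9.1 F [-2.9 -3.7  1.6] w 0.454 q [ 0.59  0.4  -0.47  1.79  0.21  1.02 -0.12]
```

```bash
python3 -m handwheel '[{"xyz":[0,0.5,0.8],"angular":[0,-0.8,0.9]},{"xyz":[0,0,0.1],"angular":[0,0,0]},{"xyz":[0,0,0],"angular":[0,0,0]}]'
python3 - <<'E'
from h import *
st()
E
```

```text
time: 5.02
position: [0.5678, -0.1275, 0.0431]
tool_rot: [0.11, 1.571, -0.1]
ft_force: [-0.4, -1.1, -8.3]
grip_width: 0.456
t 5.02 pos [ 0.5678 -0.1275  0.0431] x [-0.002  0.006 -1.   ] jaw [ 0.991 -0.133 -0.003] jawyaw -7.6 F [-0.4 -1.1 -8.3] w 0.456 q [ 0.59  0.38 -0.49  1.8   0.2   1.02 -0.11]
```

```bash
python3 -m handwheel '[{"xyz":[0.7,2,0],"angular":[-0.2,0,-0.3]},{"xyz":[0.6,2,0.1],"angular":[0,0,0]},{"xyz":[0.5,2,0.1],"angular":[0,0,0]},{"xyz":[0,1,0.1],"angular":[0,0,0]},{"xyz":[0,0,0],"angular":[0,0,0]}]'
python3 - <<'E'
from h import *
st()
for n in ["wrist","scene","top"]:
    d=get_image(n); cv2.imwrite(f"pics/{n}4.png",d["pixels"])
E
```

```text
time: 5.43
position: [0.5821, -0.0659, 0.0432]
tool_rot: [0.118, 1.576, -0.122]
ft_force: [-0.6, -0.2, -8.6]
grip_width: 0.46
t 5.43 pos [ 0.5821 -0.0659  0.0432] x [-0.009 -0.002 -1.   ] jaw [ 0.988 -0.153 -0.008] jawyaw -8.8 F [-0.6 -0.2 -8.6] w 0.46 q [ 0.49  0.39 -0.51  1.78  0.22  1.03 -0.25]
```

View pics/wrist4.png

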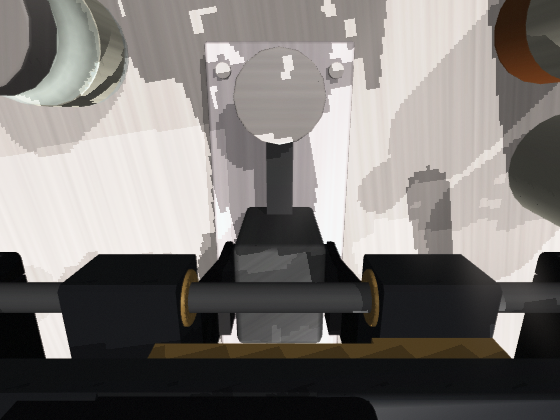

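View pics/scene4.png

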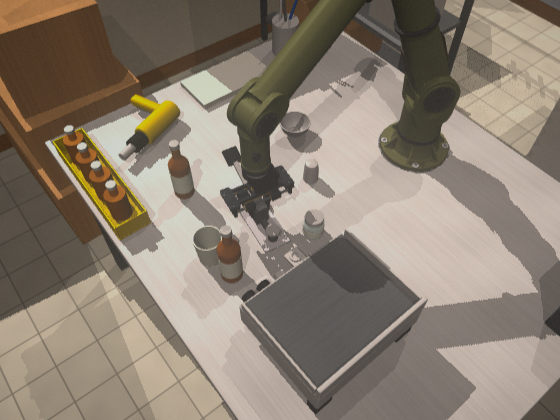

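The saddle is still at (280,95) in the wrist view, so the grip hasn't slipped. The jar (left) and bottle (right) are clear. Continuing in.

```bash
python3 -m handwheel '[{"xyz":[0.6,1.8,0],"angular":[0.1,-0.5,0.5]},{"xyz":[0.5,1.8,0],"angular":[0,0,0]},{"xyz":[0.4,1.8,0],"angular":[0,0,0]},{"xyz":[0,1,0],"angular":[0,0,0]},{"xyz":[0,0,0],"angular":[0,0,0]}]'
python3 - <<'E'
from h import *
s,r=st()
d=get_image("wrist");cv2.imwrite("pics/wrist5.png",d["pixels"])
z=.05+s["position"][2]-.0354
print(ray(d,280,95,z))
print("ring px",proj(d,[.610,.135,.084]))
d=get_image("top");cv2.imwrite("pics/top5.png",d["pixels"]);crop(d["pixels"],200,115,360,235,5,"pics/top5c.png")
E
```

```text
time: 6.0
position: [0.5959, -0.0164, 0.042]
tool_rot: [0.121, 1.568, -0.137]
ft_force: [0.8, 0.9, -7.4]
grip_width: 0.459
t 6.0 pos [ 0.5959 -0.0164  0.042 ] x [-0.002 -0.01  -1.   ] jaw [ 0.987 -0.163 -0.   ] jawyaw -9.4 F [ 0.8  0.9 -7.4] w 0.459 q [ 0.41  0.41 -0.52  1.77  0.24  1.03 -0.37]
[0.60954276 0.06729074 0.05659431]
ring px [ 243.40306427 -154.14998793]
```

View pics/wrist5.png

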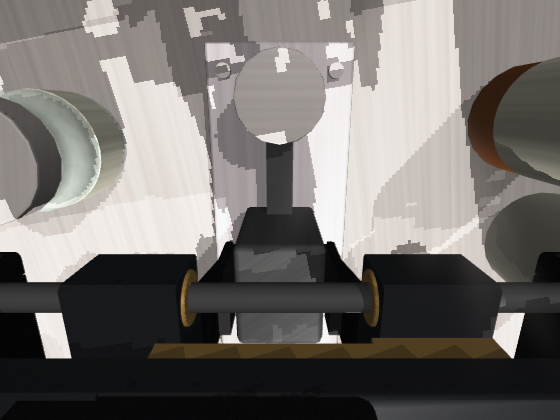

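View pics/top5c.png

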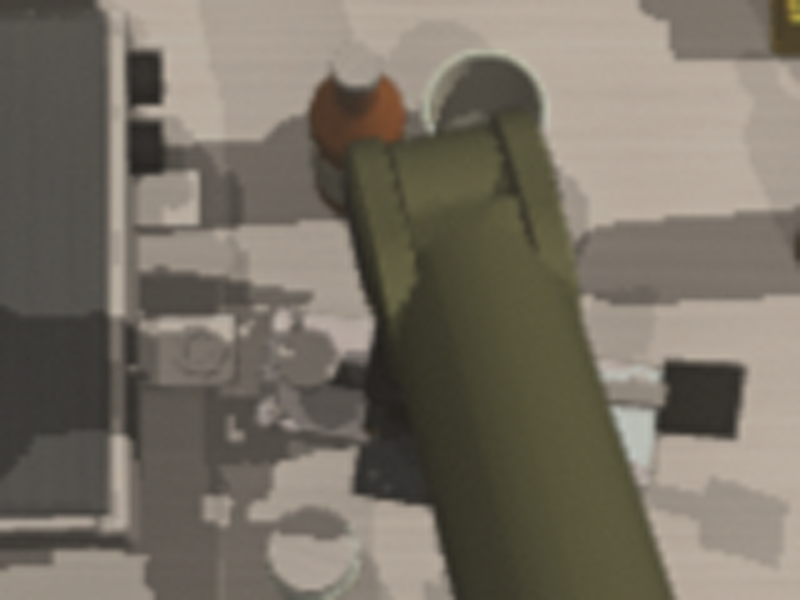

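```bash
python3 -m handwheel '[{"xyz":[0,1.5,0],"angular":[0.5,0,0.8]},{"xyz":[0,1.5,0],"angular":[0,0,0]},{"xyz":[0,1,0],"angular":[0,0,0]},{"xyz":[0,0,0],"angular":[0,0,0]},{"xyz":[0,0,0],"angular":[0,0,0]}]'
python3 - <<'E'
from h import *
s,r=st()
d=get_image("wrist");cv2.imwrite("pics/wrist6.png",d["pixels"])
z=.05+s["position"][2]-.0354
print(ray(d,280,95,z))
d=get_image("top");crop(d["pixels"],200,115,360,235,5,"pics/top6c.png")
d=get_image("scene");crop(d["pixels"],150,60,390,330,2.2,"pics/scene6.png")
E
```

```text
time: 6.52
position: [0.5951, 0.0127, 0.0414]
tool_rot: [0.119, 1.57, -0.133]
ft_force: [0.7, -0.7, -7.9]
grip_width: 0.455
t 6.52 pos [0.5951 0.0127 0.0414] x [-0.004 -0.009 -1.   ] jaw [ 0.987 -0.16  -0.002] jawyaw -9.2 F [ 0.7 -0.7 -7.9] w 0.455 q [ 0.37  0.41 -0.53  1.77  0.25  1.03 -0.42]
[0.60845453 0.09650297 0.05600764]
```

View pics/scene6.png

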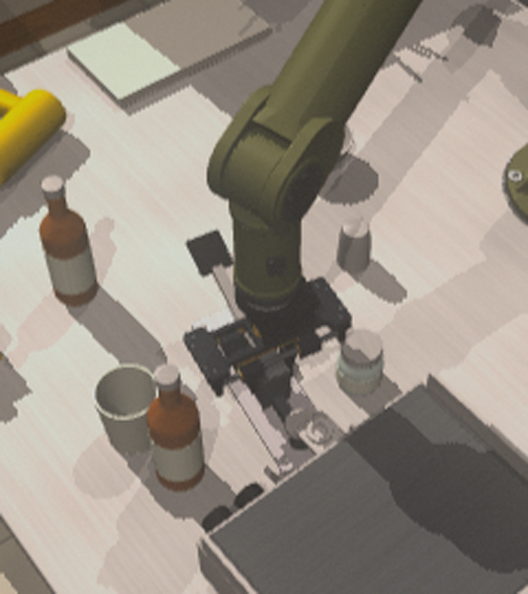

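View pics/top6c.png

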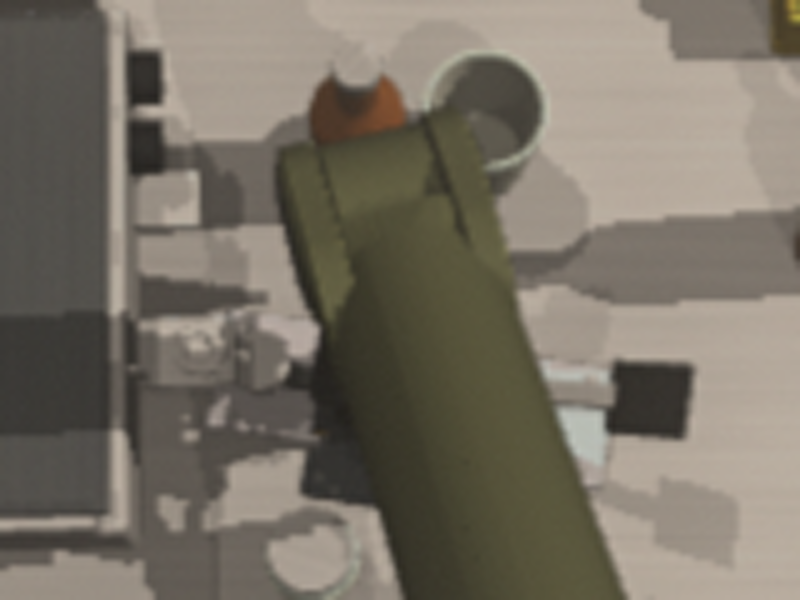

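View pics/wrist6.png

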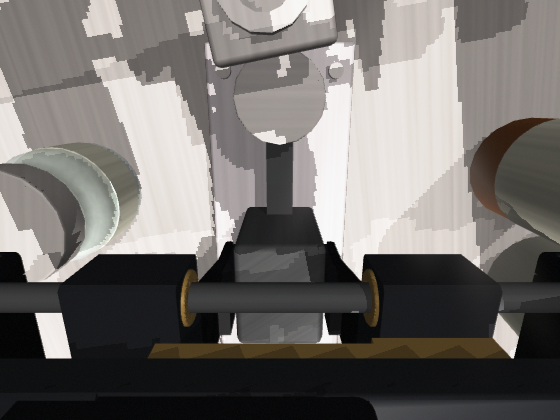

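The wrist view now shows the tab edge, with its front corners near (209,65) and (338,43), entering over the saddle at (280,95). I'll use it to refine the ring position.

```bash
python3 - <<'E'
from h import *
d=get_image("wrist")
a=ray(d,210,66,.079);b=ray(d,338,44,.079);u=(b-a)/np.linalg.norm(b-a)
print(a,b,np.linalg.norm(b-a),"yaw",np.degrees(np.arctan2(u[1],u[0])))
n=np.array([-u[1],u[0],0]);print("ring est",(a+b)/2+.022*n)
print("ring px",proj(d,[.610,.135,.084]), proj(d,[.6085,.0965+.0,.056]))
E
```

```text
[0.58568164 0.10900294 0.079     ] [0.63097196 0.10872591 0.079     ] 0.045291167329106416 yaw -0.350450071551576
ring est [0.60846136 0.13086401 0.079     ]
ring px [264.45289169 -38.70516666] [279.63419688  94.59308392]
```

```bash
python3 -m handwheel '[{"xyz":[0.1,1.3,0],"angular":[0.5,-0.2,0.6]},{"xyz":[0,1.3,0],"angular":[0,0,0]},{"xyz":[0,1,0],"angular":[0,0,0]},{"xyz":[0,0,0],"angular":[0,0,0]},{"xyz":[0,0,0],"angular":[0,0,0]}]'
python3 - <<'E'
from h import *
s,r=st()
d=get_image("wrist");cv2.imwrite("pics/wrist7.png",d["pixels"])
z=.05+s["position"][2]-.0354
print(ray(d,280,95,z))
E
```

```text
time: 7.13
position: [0.5962, 0.0515, 0.0415]
tool_rot: [0.12, 1.567, -0.118]
ft_force: [0.4, -1.1, -7.8]
grip_width: 0.457
t 7.13 pos [0.5962 0.0515 0.0415] x [ 0.001  0.001 -1.   ] jaw [ 0.989 -0.151  0.   ] jawyaw -8.7 F [ 0.4 -1.1 -7.8] w 0.457 q [ 0.32  0.42 -0.55  1.76  0.25  1.03 -0.47]
[0.60885118 0.13529092 0.0560811 ]
```

View pics/wrist7.png

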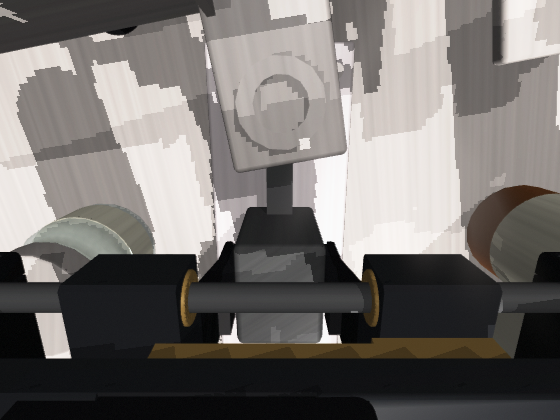

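The ring is fully visible, centred at about (281,103). Compare it with the saddle.

```bash
python3 - <<'E'
from h import *
d=get_image("wrist");s,r=st()
g=d["pixels"];crop(g,200,0,360,190,3.1,"pics/w7c.png")
print("ring",ray(d,281,103,.084))
p=s["position"]+r@np.array([-.01463,.08472,-.0002]);print("saddle",p, "dropped same xy")
a=ray(d,238,171,.079);b=ray(d,346,152,.079);u=(b-a)/np.linalg.norm(b-a);print(a,b,(a+b)/2+.022*np.array([-u[1],u[0],0]))
E
```

```text
t 7.23 pos [0.5963 0.0515 0.0415] x [ 0.001  0.002 -1.   ] jaw [ 0.988 -0.151  0.   ] jawyaw -8.7 F [-0.4 -0.5 -7.5] w 0.456 q [ 0.32  0.42 -0.55  1.76  0.25  1.03 -0.47]
ring [0.60842548 0.13196905 0.084     ]
saddle [0.60887905 0.13521501 0.05633065] dropped same xy
[0.58823278 0.10977158 0.079     ] [0.63032649 0.11072567 0.079     ] [0.60878111 0.13224297 0.079     ]
```

View pics/w7c.png

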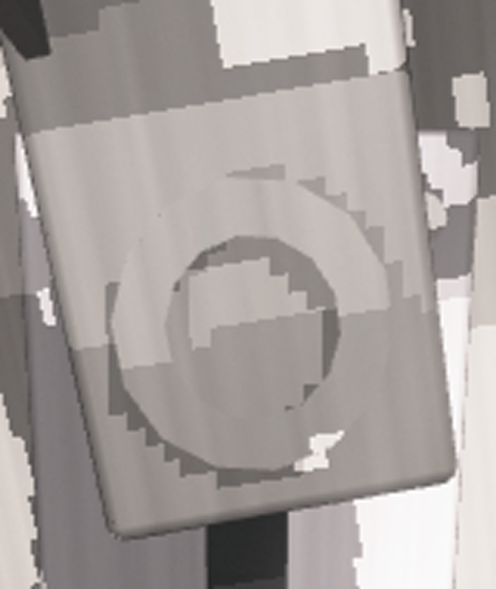

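The saddle is about 3 mm too deep. I'll back off 3 mm and set it down.

```bash
python3 -m handwheel '[{"xyz":[0,-0.3,-0.2],"angular":[0,0,0]},{"xyz":[0,0,-0.3],"angular":[0,0,0]},{"xyz":[0,0,-0.2],"angular":[0,0,0]},{"xyz":[0,0,0],"angular":[0,0,0]}]'
python3 - <<'E'
from h import *
s,r=st()
print(s["position"]+r@np.array([-.01463,.08472,-.0002]))
E
```

```text
time: 7.57
position: [0.597, 0.0471, 0.0356]
tool_rot: [0.121, 1.566, -0.12]
ft_force: [-0.2, 0.9, -7.1]
grip_width: 0.456
t 7.57 pos [0.597  0.0471 0.0356] x [ 0.002  0.001 -1.   ] jaw [ 0.988 -0.153  0.002] jawyaw -8.8 F [-0.2  0.9 -7.1] w 0.456 q [ 0.32  0.43 -0.54  1.77  0.25  1.02 -0.46]
[0.60975895 0.13081186 0.05029207]
```

```bash
python3 -m handwheel '[{"xyz":[0,0,-0.2],"angular":[0,0,0]},{"xyz":[0,0,0],"angular":[0,0,0]}]'
python3 - <<'E'
from h import *
s,r=st()
print(s["position"]+r@np.array([-.01463,.08472,-.0002]))
E
```

```text
time: 7.73
position: [0.5974, 0.0467, 0.0358]
tool_rot: [0.122, 1.565, -0.121]
ft_force: [0.1, 0.3, -7.5]
grip_width: 0.459
t 7.73 pos [0.5974 0.0467 0.0358] x [ 0.002  0.    -1.   ] jaw [ 0.988 -0.154  0.002] jawyaw -8.9 F [ 0.1  0.3 -7.5] w 0.459 q [ 0.32  0.43 -0.54  1.76  0.25  1.02 -0.47]
[0.61025209 0.13045734 0.05046746]
```

```bash
python3 -m handwheel '[{"xyz":[0,0.1,-0.5],"angular":[0,0,0]},{"xyz":[0,0,-0.3],"angular":[0,0,0]}]'
python3 - <<'E'
from h import *
s,r=st()
print(s["position"]+r@np.array([-.01463,.08472,-.0002]))
E
```

```text
time: 7.9
position: [0.598, 0.0466, 0.0353]
tool_rot: [0.119, 1.565, -0.126]
ft_force: [-9.4, 1.6, 8.8]
grip_width: 0.462
t 7.9 pos [0.598  0.0466 0.0353] x [ 0.002 -0.004 -1.   ] jaw [ 0.988 -0.155  0.002] jawyaw -8.9 F [-9.4  1.6  8.8] w 0.462 q [ 0.32  0.43 -0.54  1.76  0.26  1.02 -0.47]
[0.6109645  0.13040163 0.04954758]
```

It's standing on the table (the force reversed). Opening the fingers partly to release.

```bash
python3 -m handwheel '[{"xyz":[0,0,0],"angular":[0,0,0]},{"xyz":[0,0,0],"angular":[0,0,0]},{"xyz":[0,0,0],"angular":[0,0,0]},{"xyz":[0,0,0],"angular":[0,0,0]}]' 6.3
python3 - <<'E'
from h import *
s,r=st()
d=get_image("wrist");cv2.imwrite("pics/wrist8.png",d["pixels"])
print("ring",[round(x,4) for x in ray(d,281,104.5,.084)])
E
```

```text
time: 8.23
position: [0.6031, 0.0461, 0.0396]
tool_rot: [0.12, 1.554, -0.126]
ft_force: [-0.1, 1.1, -0.6]
grip_width: 0.666
t 8.23 pos [0.6031 0.0461 0.0396] x [ 0.013 -0.005 -1.   ] jaw [ 0.988 -0.156  0.013] jawyaw -9.0 F [-0.1  1.1 -0.6] w 0.666 q [ 0.32  0.42 -0.54  1.76  0.26  1.02 -0.47]
ring [np.float64(0.6151), np.float64(0.1255), np.float64(0.084)]
```

View pics/wrist8.png

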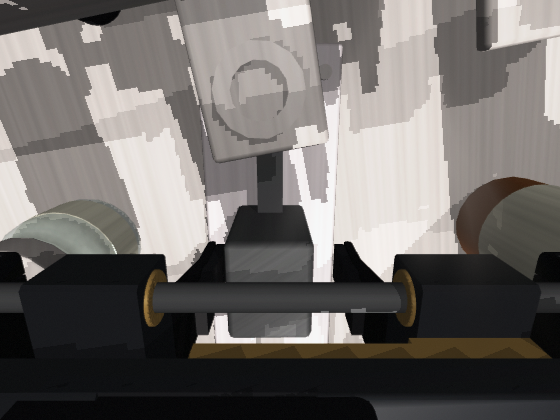

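```bash
python3 -m handwheel '[{"xyz":[-0.5,0.1,1],"angular":[0.3,0.7,0]},{"xyz":[0,0,2.5],"angular":[0,0,0]},{"xyz":[0,0,3],"angular":[0,0,0]},{"xyz":[0,0,3],"angular":[0,0,0]},{"xyz":[0,0,3],"angular":[0,0,0]}]'
python3 -m handwheel '[{"xyz":[0,-3,3],"angular":[0,0,0]},{"xyz":[0,-3.5,0],"angular":[0,0,0]},{"xyz":[0,-3.5,0],"angular":[0,0,0]},{"xyz":[0,0,0],"angular":[0,0,0]},{"xyz":[0,0,0],"angular":[0,0,0]}]'
python3 - <<'E'
from h import *
s,r=st()
d=get_image("wrist");cv2.imwrite("pics/wrist9.png",d["pixels"])
d=get_image("scene");crop(d["pixels"],150,60,390,330,2.2,"pics/scene9.png")
d=get_image("top");cv2.imwrite("pics/top9.png",d["pixels"]);crop(d["pixels"],200,135,360,255,5,"pics/top9c.png")
E
```

```text
time: 8.7
position: [0.592, 0.0456, 0.1593]
tool_rot: [0.123, 1.583, -0.124]
ft_force: [1.3, 0.2, -0.3]
grip_width: 0.723
time: 9.12
position: [0.5974, -0.0547, 0.1998]
tool_rot: [0.12, 1.565, -0.119]
ft_force: [0.5, 0.9, -0.2]
grip_width: 0.727
t 9.12 pos [ 0.5974 -0.0547  0.1998] x [ 0.003  0.    -1.   ] jaw [ 0.988 -0.151  0.003] jawyaw -8.7 F [ 0.5  0.9 -0.2] w 0.727 q [ 0.49  0.27 -0.53  1.6   0.14  1.31 -0.21]
```

View pics/wrist9.png

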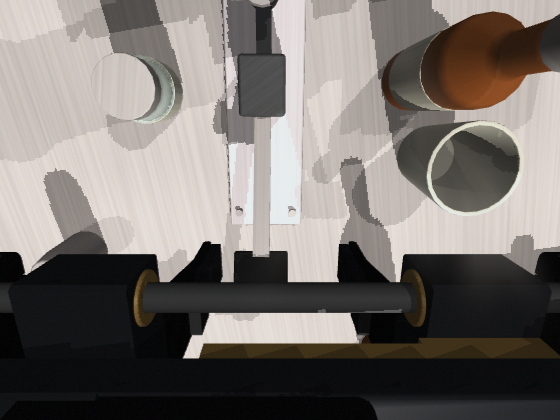

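View pics/scene9.png

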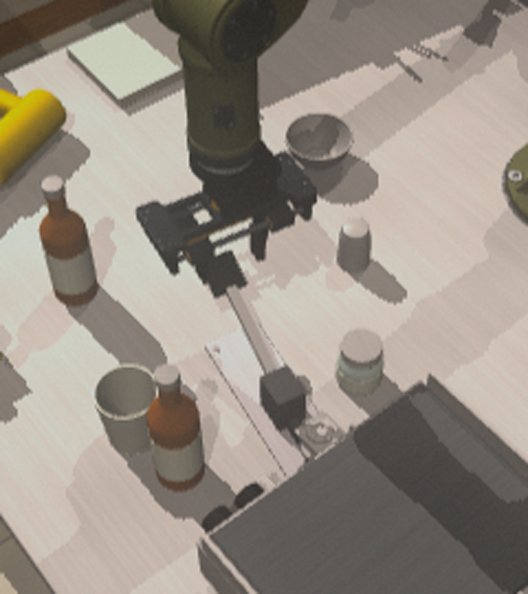

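View pics/top9c.png

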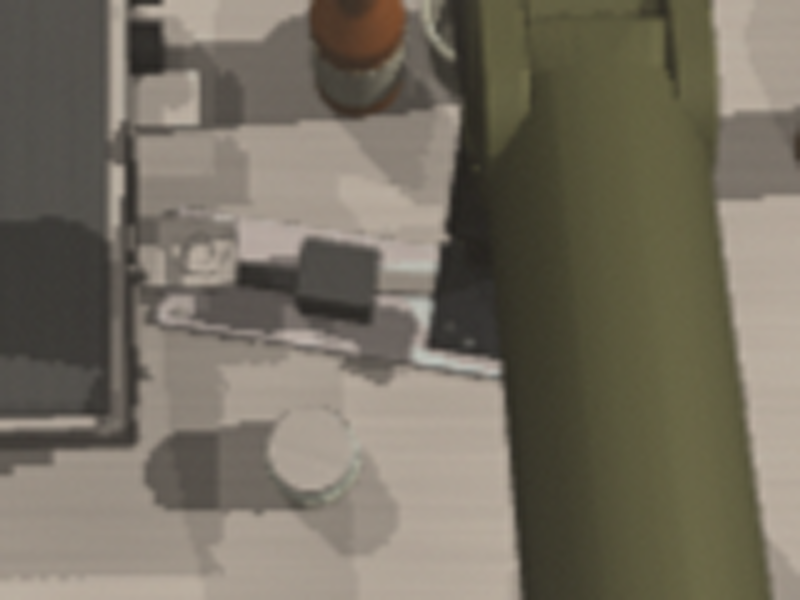

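Wrist view: housing top at (239–285, 55–116), right rear base corner at (299,224), handle strip at about (262,180), paddle at about (261,265). Fitting the jack pose.

```bash
python3 - <<'E'
from h import *
from scipy.optimize import least_squares
D=get_image("wrist");T=get_image("top")
cvt=lambda x,y:((x+.5)/5-.5+200,(y+.5)/5-.5+135)
L=[(D,(239,54),(.025,.02,.07)),(D,(285.5,54),(.025,-.02,.07)),(D,(285,116.5),(-.025,-.02,.07)),(D,(239,115.5),(-.025,.02,.07)),(D,(299.5,224),(-.145,-.04,.008))]
Lt=[(T,cvt(305,236),(.025,-.02,.07)),(T,cvt(382,244),(-.025,-.02,.07)),(T,cvt(373,308),(-.025,.02,.07)),(T,cvt(299,298),(.025,.02,.07)),(T,cvt(150,322),(.115,.04,.008))]
def W(q,f):
    c,s=np.cos(q[2]),np.sin(q[2]); return np.array([q[0]+c*f[0]-s*f[1],q[1]+s*f[0]+c*f[1],f[2]])
def res(q,L): return np.concatenate([proj(d,W(q,f))-np.array(uv) for d,uv,f in L])
for M in (L,Lt,L+Lt):
    r=least_squares(res,[.6,.05,1.42],args=(M,)); print(r.x.round(4),np.degrees(r.x[2]).round(1),"saddle",W(r.x,(.085,0,.05)).round(4)); print(r.fun.reshape(-1,2).round(1).tolist())
q=r.x
for a in (0,.25,.5):
    t=.42-a; f=(-.02-.15*np.cos(t)+.005*np.sin(t),0,.055+.15*np.sin(t)+.005*np.cos(t)); print(a,f,W(q,f).round(4),proj(D,W(q,f)))
print("ring top",ray(T,*cvt(206,258),.084))
print("jar",ray(T,*cvt(314,452),.075), "jar wrist",ray(D,130,88,.075))
E
```

```text
[0.5972 0.0466 1.4066] 80.6 saddle [0.6111 0.1305 0.05  ]
[[-1.4, -1.3], [1.1, -0.5], [0.4, 0.5], [-0.2, 0.8], [0.2, 1.1]]
[0.599  0.0461 1.4167] 81.2 saddle [0.612  0.1301 0.05  ]
[[-0.2, -0.3], [0.1, 0.5], [-0.1, 0.0], [-1.1, -0.4], [1.3, 0.2]]
[0.5973 0.0466 1.4061] 80.6 saddle [0.6112 0.1304 0.05  ]
[[-1.3, -1.3], [1.2, -0.4], [0.5, 0.5], [-0.0, 0.8], [0.3, 1.2], [-0.3, 0.1], [-0.0, 1.1], [-0.3, 0.6], [-1.3, 0.0], [1.1, 0.3]]
0 (np.float64(-0.15492453878154838), 0, np.float64(0.12072951266049707)) [ 0.5719 -0.1063  0.1207] [259.25998923 281.46169578]
0.25 (np.float64(-0.1669918032910991), 0, np.float64(0.0853052761945972)) [ 0.5699 -0.1182  0.0853] [261.44327561 274.2045222 ]
0.5 (np.float64(-0.16991982941523878), 0, np.float64(0.047996804436137186)) [ 0.5695 -0.121   0.048 ] [263.24096399 259.78568278]
ring top [0.60405728 0.12784006 0.084     ]
jar [0.48418309 0.06033688 0.075     ] jar wrist [0.48936187 0.06070553 0.075     ]
```

Saddle at (0.611, 0.130) against ring at about (0.609, 0.132), roughly 3 mm apart. Now closing the fingers and moving above the paddle.

```bash
python3 -m handwheel '[{"xyz":[-1.2,-2.6,0],"angular":[0,0.2,0]},{"xyz":[-1.2,-2.6,-1.5],"angular":[0,0,0]},{"xyz":[0,0,-1.5],"angular":[0,0,0]},{"xyz":[0,0,0],"angular":[0,0,0]},{"xyz":[0,0,0],"angular":[0,0,0]}]' 0
python3 -m handwheel '[{"xyz":[0,0,0],"angular":[0,0,0]},{"xyz":[0,0,0],"angular":[0,0,0]},{"xyz":[0,0,0],"angular":[0,0,0]},{"xyz":[0,0,0],"angular":[0,0,0]},{"xyz":[0,0,0],"angular":[0,0,0]}]' 0
python3 - <<'E'
from h import *
s,r=st()
E
```

```text
time: 9.78
position: [0.5728, -0.0971, 0.1676]
tool_rot: [0.108, 1.571, -0.102]
ft_force: [-0.0, 0.4, 0.2]
grip_width: 0.436
time: 10.2
position: [0.5751, -0.0916, 0.1701]
tool_rot: [0.103, 1.568, -0.094]
ft_force: [-0.0, -0.0, -0.7]
grip_width: 0.056
t 10.2 pos [ 0.5751 -0.0916  0.1701] x [ 0.001  0.006 -1.   ] jaw [ 0.992 -0.125 -0.   ] jawyaw -7.2 F [-0.  -0.  -0.7] w 0.056 q [ 0.56  0.25 -0.51  1.68  0.12  1.25 -0.11]
```

```bash
python3 -m handwheel '[{"xyz":[-0.3,-1.6,-1],"angular":[-0.3,0,-1.8]},{"xyz":[0,-0.2,-1.2],"angular":[0,0,0]},{"xyz":[0,0,-0.6],"angular":[0,0,0]},{"xyz":[0,0,0],"angular":[0,0,0]}]' 0
python3 - <<'E'
from h import *
s,r=st()
d=get_image("wrist");cv2.imwrite("pics/wrist10.png",d["pixels"])
d=get_image("scene");crop(d["pixels"],150,60,390,330,2.2,"pics/scene10.png")
E
```

```text
time: 10.53
position: [0.5722, -0.1118, 0.14]
tool_rot: [0.125, 1.565, -0.127]
ft_force: [-0.2, -0.3, 0.6]
grip_width: 0.009
t 10.53 pos [ 0.5722 -0.1118  0.14  ] x [ 0.002 -0.001 -1.   ] jaw [ 0.987 -0.16   0.003] jawyaw -9.2 F [-0.2 -0.3  0.6] w 0.009 q [ 0.57  0.27 -0.49  1.72  0.14  1.19 -0.12]
```

View pics/wrist10.png

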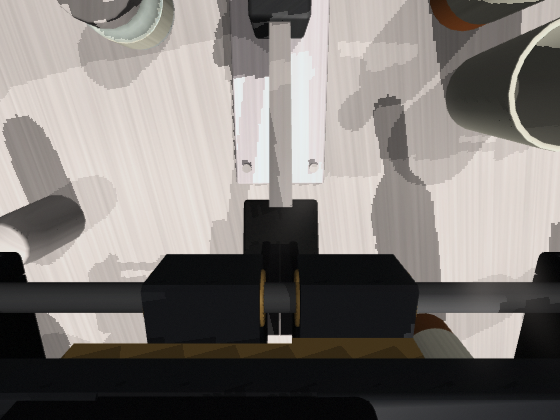

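View pics/scene10.png

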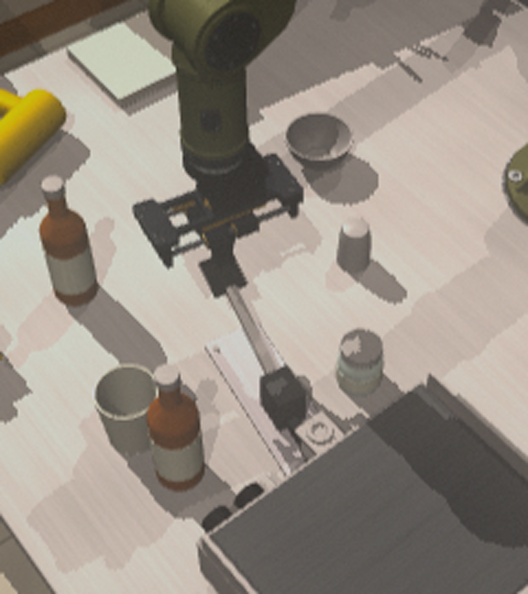

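The paddle at (245–318, 200+) is centred under the closed fingers at x≈281. Starting the first stroke.

```bash
python3 -m handwheel '[{"xyz":[0,0,-0.7],"angular":[0,0,0]},{"xyz":[0,0,-0.7],"angular":[0,0,0]},{"xyz":[0,-0.1,-0.7],"angular":[0,0,0]},{"xyz":[0,-0.1,-0.7],"angular":[0,0,0]}]' 0
python3 - <<'E'
from h import *
s,r=st()
E
```

```text
time: 10.97
position: [0.5751, -0.1133, 0.1142]
tool_rot: [0.123, 1.558, -0.126]
ft_force: [-0.8, -0.9, 4.9]
grip_width: 0.004
t 10.97 pos [ 0.5751 -0.1133  0.1142] x [ 0.009 -0.003 -1.   ] jaw [ 0.987 -0.158  0.009] jawyaw -9.1 F [-0.8 -0.9  4.9] w 0.004 q [ 0.57  0.29 -0.49  1.74  0.15  1.13 -0.13]
```

```bash
python3 -m handwheel '[{"xyz":[-0.2,-0.2,-0.8],"angular":[0.1,0.3,0]},{"xyz":[-0.1,-0.2,-0.8],"angular":[0,0,0]},{"xyz":[0,-0.2,-0.8],"angular":[0,0,0]}]' 0
python3 - <<'E'
from h import *
s,r=st()
E
```

```text
time: 11.22
position: [0.5743, -0.1201, 0.0909]
tool_rot: [0.122, 1.558, -0.126]
ft_force: [-4.5, 1.4, 5.6]
grip_width: 0.007
t 11.22 pos [ 0.5743 -0.1201  0.0909] x [ 0.009 -0.003 -1.   ] jaw [ 0.987 -0.157  0.009] jawyaw -9.1 F [-4.5  1.4  5.6] w 0.007 q [ 0.57  0.32 -0.48  1.76  0.17  1.09 -0.12]
```

```bash
python3 -m handwheel '[{"xyz":[-0.1,-0.1,-0.8],"angular":[0,0.2,0]},{"xyz":[0,-0.1,-0.8],"angular":[0,0,0]},{"xyz":[0,-0.1,-0.8],"angular":[0,0,0]}]' 0
python3 - <<'E'
from h import *
s,r=st()
d=get_image("wrist");cv2.imwrite("pics/wrist11.png",d["pixels"])
E
```

```text
time: 11.47
position: [0.5739, -0.1235, 0.0697]
tool_rot: [0.121, 1.561, -0.128]
ft_force: [-6.0, 2.0, 14.5]
grip_width: 0.007
t 11.47 pos [ 0.5739 -0.1235  0.0697] x [ 0.006 -0.005 -1.   ] jaw [ 0.987 -0.158  0.006] jawyaw -9.1 F [-6.   2.  14.5] w 0.007 q [ 0.57  0.34 -0.47  1.78  0.18  1.06 -0.13]
```

```bash
python3 -m handwheel '[{"xyz":[-0.2,-0.1,-0.8],"angular":[0,0.3,0]},{"xyz":[-0.2,0,-0.8],"angular":[0,0,0]}]' 0
python3 - <<'E'
from h import *
s,r=st()
E
```

```text
time: 11.68
position: [0.5736, -0.1241, 0.0569]
tool_rot: [0.12, 1.559, -0.128]
ft_force: [-2.8, -1.1, 16.1]
grip_width: 0.003
t 11.68 pos [ 0.5736 -0.1241  0.0569] x [ 0.008 -0.006 -1.   ] jaw [ 0.988 -0.157  0.009] jawyaw -9.0 F [-2.8 -1.1 16.1] w 0.003 q [ 0.56  0.36 -0.47  1.79  0.19  1.03 -0.14]
```

View pics/wrist11.png

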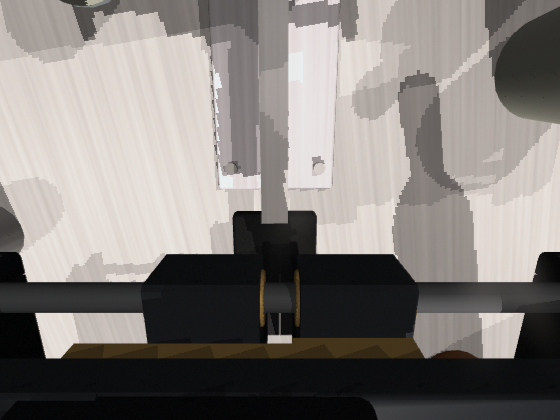

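```bash
python3 -m handwheel '[{"xyz":[-0.2,0,-0.8],"angular":[0,0.3,0]},{"xyz":[-0.2,0,-0.8],"angular":[0,0,0]},{"xyz":[-0.1,0,-0.8],"angular":[0,0,0]}]' 0
python3 - <<'E'
from h import *
s,r=st()
E
```

```text
time: 11.93
position: [0.5742, -0.124, 0.045]
tool_rot: [0.117, 1.555, -0.13]
ft_force: [-25.3, 3.9, 65.7]
grip_width: 0.005
t 11.93 pos [ 0.5742 -0.124   0.045 ] x [ 0.012 -0.01  -1.   ] jaw [ 0.988 -0.157  0.013] jawyaw -9.0 F [-25.3   3.9  65.7] w 0.005 q [ 0.56  0.37 -0.47  1.8   0.2   1.   -0.15]
```

On the stop, pressing harder than needed. Easing off while still holding down, then a look.

```bash
python3 -m handwheel '[{"xyz":[-0.1,0,-0.25],"angular":[0,0.2,0]},{"xyz":[-0.1,0,-0.25],"angular":[0,0,0]}]' 0
python3 - <<'E'
from h import *
s,r=st()
d=get_image("scene");cv2.imwrite("pics/scene12f.png",d["pixels"]);crop(d["pixels"],150,60,390,330,2.2,"pics/scene12.png")
d=get_image("wrist");cv2.imwrite("pics/wrist12.png",d["pixels"])
s,r=st()
E
```

```text
time: 12.1
position: [0.5737, -0.1241, 0.0492]
tool_rot: [0.113, 1.556, -0.134]
ft_force: [-3.6, 0.8, 11.6]
grip_width: 0.002
t 12.1 pos [ 0.5737 -0.1241  0.0492] x [ 0.01  -0.014 -1.   ] jaw [ 0.988 -0.157  0.012] jawyaw -9.0 F [-3.6  0.8 11.6] w 0.002 q [ 0.56  0.36 -0.47  1.8   0.2   1.01 -0.15]
t 12.2 pos [ 0.5738 -0.124   0.0484] x [ 0.01  -0.014 -1.   ] jaw [ 0.988 -0.157  0.012] jawyaw -9.0 F [-6.2  1.2 17.4] w 0.008 q [ 0.56  0.36 -0.47  1.8   0.2   1.01 -0.15]
```

View pics/scene12.png

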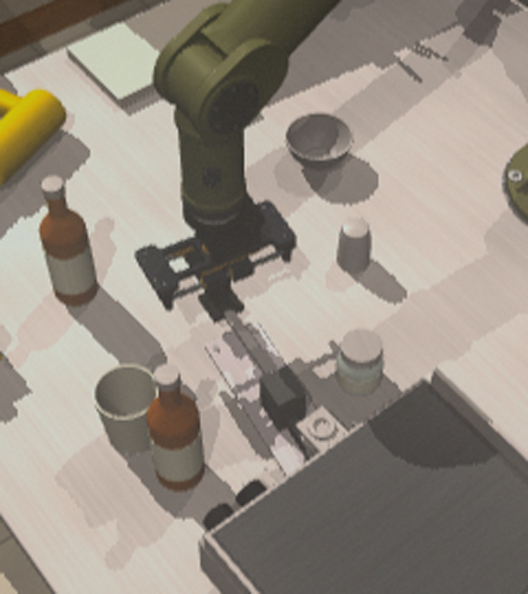

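View pics/wrist12.png

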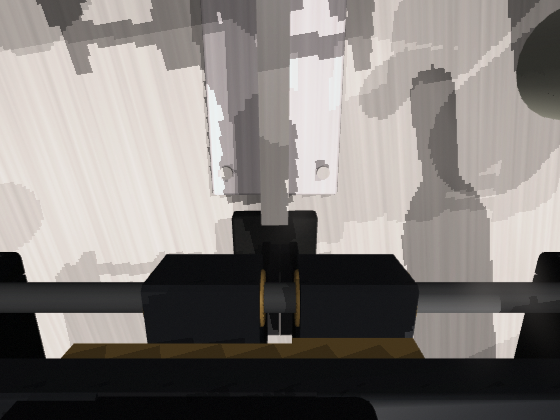

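Handle down, paddle held at z≈0.048, and the ring tab visibly raised (crop (321,426)). Now letting the handle come back up.

```bash
python3 -m handwheel '[{"xyz":[-0.1,0,0.6],"angular":[0.4,0.3,0]},{"xyz":[-0.1,0,1],"angular":[0.3,0.3,0]},{"xyz":[0,0.1,1.2],"angular":[0,0,0]},{"xyz":[0,0.2,1.2],"angular":[0,0,0]},{"xyz":[0,0.3,1.4],"angular":[0,0,0]}]' 0
python3 -m handwheel '[{"xyz":[0,0.4,1.4],"angular":[0,0,0]},{"xyz":[0,0.3,1.4],"angular":[0,0,0]},{"xyz":[0,0,1.4],"angular":[0,0,0]},{"xyz":[0,0,1.4],"angular":[0,0,0]},{"xyz":[0,0,0],"angular":[0,0,0]}]' 0
python3 -c "
from h import *
s,r=st()"
```

```text
time: 12.62
position: [0.5739, -0.1169, 0.1058]
tool_rot: [0.123, 1.563, -0.123]
ft_force: [0.2, 0.1, -0.9]
grip_width: 0.01
time: 13.03
position: [0.5745, -0.1076, 0.1633]
tool_rot: [0.123, 1.562, -0.12]
ft_force: [1.0, -0.5, -0.2]
grip_width: 0.009
t 13.03 pos [ 0.5745 -0.1076  0.1633] x [ 0.006  0.001 -1.   ] jaw [ 0.988 -0.154  0.005] jawyaw -8.8 F [ 1.  -0.5 -0.2] w 0.009 q [ 0.57  0.25 -0.5   1.69  0.12  1.23 -0.11]
```

```bash
python3 -m handwheel '[{"xyz":[0,0,0],"angular":[0,0,0]},{"xyz":[0,0,0],"angular":[0,0,0]},{"xyz":[0,0,0],"angular":[0,0,0]}]' 0
python3 - <<'E'
from h import *
s,r=st()
d=get_image("wrist");cv2.imwrite("pics/wrist13.png",d["pixels"])
d=get_image("scene");crop(d["pixels"],150,60,390,330,2.2,"pics/scene13.png")
d=get_image("top");crop(d["pixels"],200,135,360,255,5,"pics/top13c.png")
E
```

```text
time: 13.28
position: [0.5736, -0.1074, 0.1606]
tool_rot: [0.123, 1.564, -0.119]
ft_force: [0.1, 1.0, -0.6]
grip_width: 0.005
t 13.28 pos [ 0.5736 -0.1074  0.1606] x [ 0.003  0.002 -1.   ] jaw [ 0.988 -0.154  0.003] jawyaw -8.8 F [ 0.1  1.  -0.6] w 0.005 q [ 0.57  0.25 -0.5   1.69  0.13  1.23 -0.11]
```

View pics/wrist13.png

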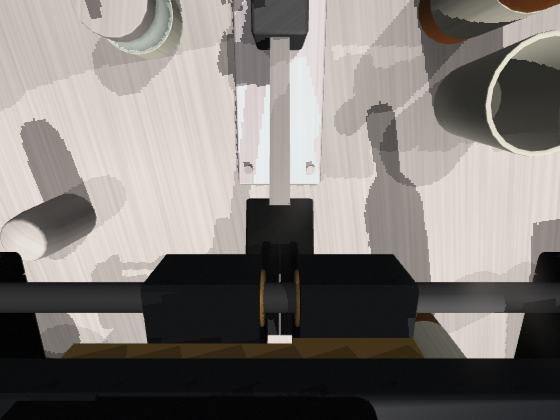

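View pics/top13c.png

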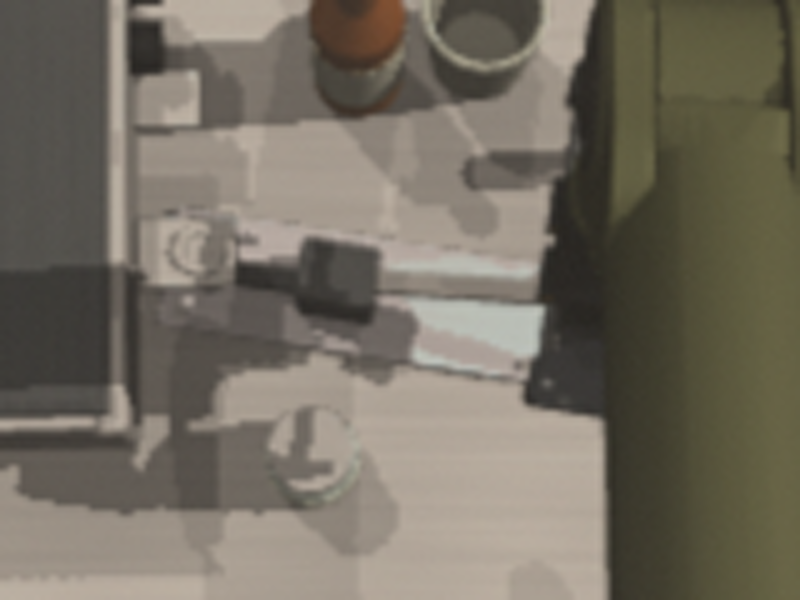

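View pics/scene13.png

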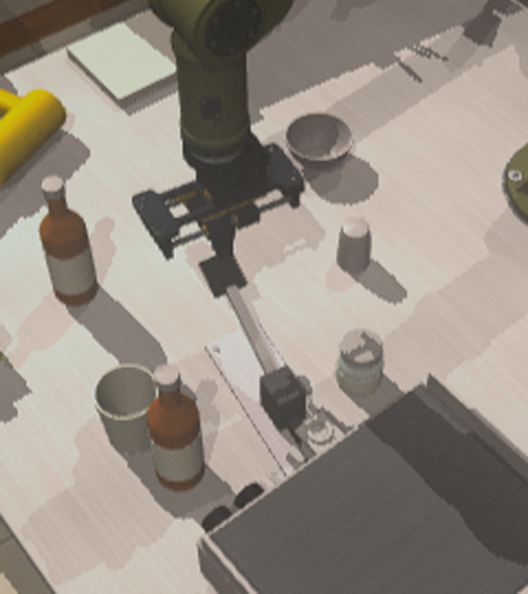

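The jack hasn't moved (housing still at (301–381, 236–310) in the top crop). The handle is up and the griddle is back on its feet. Second stroke.

```bash
python3 -m handwheel '[{"xyz":[0,-0.1,-1],"angular":[0,0.1,0]},{"xyz":[0,-0.1,-1],"angular":[0,0,0]},{"xyz":[0,-0.1,-1],"angular":[0,0,0]},{"xyz":[-0.1,-0.1,-0.8],"angular":[0,0.2,0]}]' 0
python3 -c "
from h import *
s,r=st()"
python3 -m handwheel '[{"xyz":[-0.2,-0.2,-0.8],"angular":[0,0.3,0]},{"xyz":[-0.2,-0.2,-0.8],"angular":[0,0.1,0]},{"xyz":[-0.1,-0.2,-0.8],"angular":[0,0,0]}]' 0
python3 -c "
from h import *
s,r=st()"
```

```text
time: 13.77
position: [0.5737, -0.1121, 0.1203]
tool_rot: [0.122, 1.567, -0.12]
ft_force: [0.3, -1.8, 5.5]
grip_width: 0.0
t 13.77 pos [ 0.5737 -0.1121  0.1203] x [ 0.001  0.001 -1.   ] jaw [ 0.988 -0.154  0.001] jawyaw -8.8 F [ 0.3 -1.8  5.5] w 0.0 q [ 0.57  0.29 -0.49  1.73  0.15  1.15 -0.12]
time: 14.02
position: [0.572, -0.1197, 0.0959]
tool_rot: [0.12, 1.566, -0.122]
ft_force: [-0.2, 0.7, 4.9]
grip_width: 0.009
t 14.02 pos [ 0.572  -0.1197  0.0959] x [ 0.001 -0.001 -1.   ] jaw [ 0.988 -0.154  0.001] jawyaw -8.8 F [-0.2  0.7  4.9] w 0.009 q [ 0.57  0.32 -0.48  1.76  0.16  1.11 -0.12]
```

```bash
python3 -m handwheel '[{"xyz":[-0.1,-0.1,-0.8],"angular":[0,0.1,0]},{"xyz":[-0.1,-0.1,-0.8],"angular":[0,0.1,0]},{"xyz":[-0.1,-0.1,-0.8],"angular":[0,0.1,0]},{"xyz":[-0.1,-0.1,-0.8],"angular":[0,0.1,0]}]' 0
python3 -c "
from h import *
s,r=st()"
python3 -m handwheel '[{"xyz":[-0.1,0,-0.8],"angular":[0,0.2,0]},{"xyz":[-0.1,0,-0.7],"angular":[0,0.2,0]}]' 0
python3 -c "
from h import *
s,r=st()"
```

```text
time: 14.35
position: [0.5714, -0.1244, 0.0675]
tool_rot: [0.12, 1.567, -0.124]
ft_force: [-2.4, 2.7, 14.2]
grip_width: 0.003
t 14.35 pos [ 0.5714 -0.1244  0.0675] x [ 0.    -0.002 -1.   ] jaw [ 0.988 -0.154  0.001] jawyaw -8.9 F [-2.4  2.7 14.2] w 0.003 q [ 0.57  0.35 -0.47  1.78  0.18  1.06 -0.13]
time: 14.52
position: [0.5713, -0.1249, 0.0556]
tool_rot: [0.119, 1.57, -0.126]
ft_force: [-3.0, -0.4, 15.5]
grip_width: 0.009
t 14.52 pos [ 0.5713 -0.1249  0.0556] x [-0.003 -0.004 -1.   ] jaw [ 0.988 -0.155 -0.003] jawyaw -8.9 F [-3.  -0.4 15.5] w 0.009 q [ 0.56  0.36 -0.47  1.79  0.19  1.04 -0.13]
```

```bash
python3 -m handwheel '[{"xyz":[-0.1,0,-0.7],"angular":[0,0,0]},{"xyz":[0,0,-0.5],"angular":[0,0,0]}]' 0
python3 -c "
from h import *
s,r=st()"
python3 -m handwheel '[{"xyz":[-0.1,0,-0.45],"angular":[0,0,0]}]' 0
python3 -c "
from h import *
s,r=st()"
```

```text
time: 14.68
position: [0.5715, -0.1247, 0.0473]
tool_rot: [0.118, 1.569, -0.126]
ft_force: [-10.3, 1.3, 32.5]
grip_width: 0.003
t 14.68 pos [ 0.5715 -0.1247  0.0473] x [-0.002 -0.005 -1.   ] jaw [ 0.988 -0.155 -0.001] jawyaw -8.9 F [-10.3   1.3  32.5] w 0.003 q [ 0.56  0.37 -0.47  1.79  0.2   1.02 -0.14]
time: 14.77
position: [0.5715, -0.1247, 0.0468]
tool_rot: [0.117, 1.568, -0.127]
ft_force: [-10.4, 1.8, 39.6]
grip_width: 0.008
t 14.77 pos [ 0.5715 -0.1247  0.0468] x [-0.001 -0.006 -1.   ] jaw [ 0.988 -0.155 -0.   ] jawyaw -8.9 F [-10.4   1.8  39.6] w 0.008 q [ 0.56  0.37 -0.47  1.79  0.2   1.02 -0.14]
```

```bash
python3 -m handwheel '[{"xyz":[-0.2,0,-0.35],"angular":[0,0,0]}]' 0
python3 - <<'E'
from h import *
s,r=st()
d=get_image("wrist");cv2.imwrite("pics/wrist14.png",d["pixels"])
d=get_image("scene");crop(d["pixels"],150,60,390,330,2.2,"pics/scene14.png")
d=get_image("top");crop(d["pixels"],200,135,360,255,5,"pics/top14c.png")
for i in range(6): get_image("top")
s,r=st()
E
```

```text
time: 14.85
position: [0.5713, -0.1247, 0.0477]
tool_rot: [0.116, 1.565, -0.128]
ft_force: [-5.9, 0.9, 25.9]
grip_width: 0.004
t 14.85 pos [ 0.5713 -0.1247  0.0477] x [ 0.002 -0.008 -1.   ] jaw [ 0.988 -0.155  0.003] jawyaw -8.9 F [-5.9  0.9 25.9] w 0.004 q [ 0.56  0.37 -0.47  1.8   0.2   1.02 -0.14]
t 15.3 pos [ 0.5714 -0.1247  0.0477] x [ 0.002 -0.008 -1.   ] jaw [ 0.988 -0.155  0.003] jawyaw -8.9 F [-7.4  1.6 27.3] w 0.007 q [ 0.56  0.37 -0.47  1.8   0.2   1.02 -0.14]
```

View pics/top14c.png

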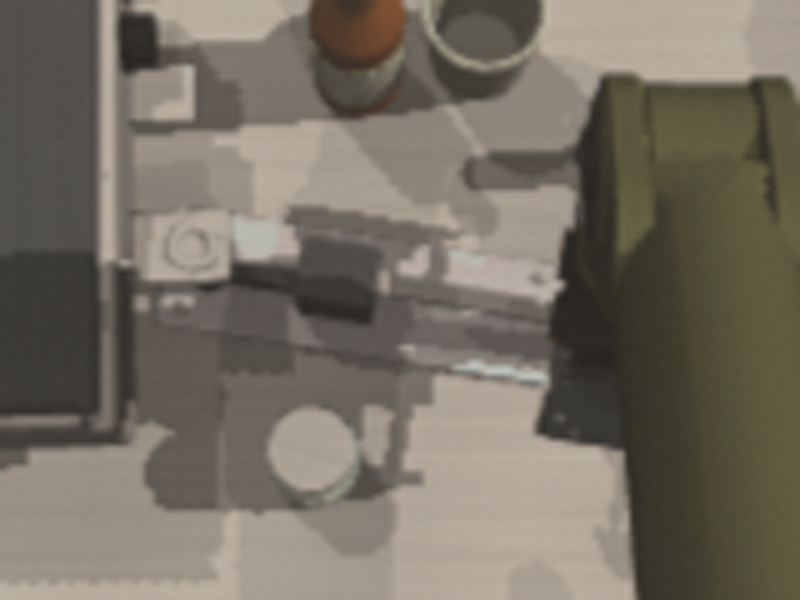

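View pics/scene14.png

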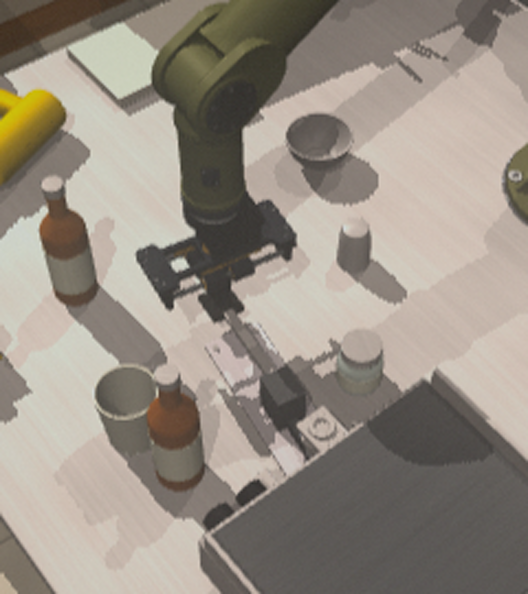

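Steady at about 27 N on the paddle. The front is raised: the ring shifted from (201,248) to (190,246) in the top crop, about what full tilt should give. The housing hasn't moved and the bystanders are in place. Handing in.

```bash
python3 - <<'E'
from h import *
print(close_job()); 
E
```

```text
the job is handed in; nothing more can be done
None
```

I set the jack flat under the ringed lift tab, pumped it twice, and handed the job in at about 15.3 s with the gripper still pressing the handle down. The hand-in gives no verdict, so what follows is from my own checks.

- **Placing:** with the jack set down and released, the saddle measured about (0.611, 0.130) and the ring about (0.609, 0.132). That is roughly 3 mm off centre. My different views of the ring disagreed by 2–4 mm. One poorly lit top-view reading was about 7 mm off, and I discarded it. With the griddle lifted I expect an offset of about 4–5 mm, still inside 12 mm.
- **First stroke:** the handle went down to its stop and the camera showed the tab raised. The push briefly peaked at about 66 N through the fingertips, with about 25 N sideways. A fit made by eye afterwards showed the jack had not moved.
- **Handle back up:** I lifted the fingers clear, and the pictures showed the handle up and the griddle back on its feet.
- **Second stroke and hold:** the paddle is held at its stop with a steady 26–27 N (about 7 N sideways). The griddle's front is visibly up, and only the fingertips touch the handle.
- **Bystanders:** the last pictures showed the bottles, jar, cup, bowl and pepper pot where they stood at the start.

I could only judge the griddle's tilt and the load on the saddle from the images and the paddle height, not measure them directly.

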